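# Load and clamp sensor housings under a swing-arm ring light

## Robot

A 7-joint arm with a two-finger parallel gripper is mounted at the origin on the work surface. World frame = base frame: x ahead of the robot, y to its left, z up, the work surface at z = 0. Lengths are in m, angles in rad, forces in N, time in s.
With the tool pointing down it reaches from about 0.425 to 0.875 m from the base axis. Payload 4.7 kg.
Tool frame: the origin (TCP) lies midway between the tips of the shut fingers; the grasp point (between the pads) lies 19 mm behind it; x points along the fingers, z is the direction in which the jaws open and shut, and the axes are right-handed (so a half turn about x gives the same grasp; the last joint's range is limited). The gripper opens to 87 mm and grips with 3 to 60 N. Pads are 19 mm wide; open, the fingers measure 117 mm over their backs; the gripper's body (75 mm by 190 mm) begins 51 mm behind the grasp point.
Start: joints at [-1.26, 0.321, -0.07, 1.45, 0.023, 1.371, -0.057], TCP at [0.19, 0.622, 0.223] pointing down, gripper open.
Joint ranges: [-2.86, 2.86], [-0.3, 2.09], [-1.38, 1.24], [0.06, 2.45], [-1.56, 4.7], [0.09, 2.05], [-2.69, 2.69]. Speed limits (rad/s): [2.57, 2.57, 3.14, 3.14, 3.14, 3.14, 3.14].

## Interface

Orientations are given as a rotation vector (axis times angle).
In Python, from bench import ctrl gives the robot as it stands.
- The arm moves only by the shell command python3 -m pendant 'ROWS' [OPENING] [FORCE]. ROWS is JSON, a list of rows, each an object with "travel": the shift along the tool's x, y, z in m, a list of three; "twist": the turn about the tool's x in rad. In form: [{"travel": [x, y, z], "twist": twist}, ...]. A call has 1 to 10 rows; each row is the pose to reach, as a shift and turn from the pose measured when the call began, along the tool's axes at that moment; what a row does not reach only later rows make up. A row lasts 1/8 s, in which the tool goes at most 62.5 mm and 10.7 degrees, less where a joint would pass 70% of its speed; a pose out of reach is approached as far as the arm can. A call with a gripper value outside its range is refused whole. OPENING is the opening, from -1 (shut) to 1 (fully open), so that 0 is half open, set as the call begins (- or left out, the last holds). The fingers move at their own pace and stop on an object; FORCE is the grip in N (left out, the last holds). Time passes only in rows, so rows that repeat a pose let the fingers close. It gives the time, the measured TCP pose, the force and the opening at its end, in the units of the state.
- ctrl.get_state(): the state, without advancing time (a new reading comes with each control period).
- ctrl.get_image(name): name is "scene" or "top" or "wrist"; returns the picture (400x640x3 uint8, red, green, blue); there is no depth.
- ctrl.camera_model(name): a dict with "K" (3x3 intrinsics, pixels), "rvec" (rotation vector, rad) and "tvec" (3), from world to camera coordinates, as OpenCV has them; the wrist camera has in their place "T_tool_cam" (4x4, takes a point from camera to tool coordinates, whose origin is the TCP and whose axes are the tool frame's). Camera axes: x right, y down, z forward; pixel columns grow to the right and rows downward; lengths in m; the calibration is good to about 2 mm. A picture is of the moment at which its call begins: read the wrist's pose just before it. camera_model takes no time and is no camera call.
- ctrl.close_job(): hands the job in, once; it reports no verdict.
The state is a dict: "time": time; "joint_positions": joint angles; "qd": joint speeds; "joint_torque": joint torques, N m; "position": TCP position; "tool_rot": TCP orientation; "ft_force": force on the tool from outside, world axes, zero at the start; "torque": the same for the moment, N m; "grip_width": opening from 0.0 (shut) to 1.0 (fully open).
Only numpy, scipy, OpenCV 4.12 (cv2) and the standard library are available. Lean on these libraries where they do the work, as an engineer would, in place of code of your own. Each camera call takes 0.05 s, during which the arm holds its last target.

## Task

Swing the ring light aside with its red lever, letting the lever drop fully into the notch there; then stand every housing from the blue mat, lens window up, in the black channel in a row and slide the blue-knobbed jaw up until the whole row is squeezed lightly against the orange sprung stop: the stop has to give by a few millimetres, but never be driven to its end. Then, without disturbing the row, bring the light back over it with the lever fully down in its first notch, and only then press the green capture button all the way down and let go. Leave the tape roll, the spare lens and the black light controller where they are.

Things in the scene. Friction and masses are not known exactly. Their poses are not given: they have to be found in the camera images.
- station: Fixed inspection station on a black base plate (300 by 440 mm, 12 mm thick; spans -160..140 mm in its own x and -185..255 mm in its own y). Origin on the table; own x points away from the robot, y to the robot's left, turned by a small yaw. Carries the nest channel, the jaw, the stop, the swing head and the yellow gate. Highest fixed point: the 18 mm steel pivot post, 188 mm tall.
- nest (a point): Point on the floor of the black channel, 22 mm above the table, on the channel's centre line (station x 0, y -110 mm), axes as the station's. The channel runs along the station's x. Two low aluminium rails, only 3 mm above the channel floor, 10 mm wide, lie 46 mm apart (inner faces, +-23 mm in y), so a housing goes in with its 40 mm side (own y) across the channel. Housings may be set anywhere between jaw face and stop face, with gaps, side by side along x.
- stop_face (a point): Centre of the face (turned to the robot, station -x) of the orange sprung stop pad at the far end of the channel, 36 mm above the table; 75 mm beyond the nest point in station x when not pressed. The pad is 42 mm wide, 24 to 48 mm above the table.
- stop_pad (a joint): How far the stop pad is pressed in along station +x, m: 0 free, 0.010 at its end. Spring 1000 N/m (1 N per mm), no preload.
- jaw (a joint): Slide of the clamp jaw, m: 0 at the near end (drawn back), up to 0.13 towards the stop (station +x). Sliding friction 6 N: it stays where it is left against at most 6 N (if the stop is pressed deeper than 6 mm it pushes the row back to about 6 mm on release).
- jaw_grip (a point): Middle of the upright blue jaw knob, 22 mm diameter, 26 mm tall (+-13 mm about this point), 68 mm above the table. Grip it from above.
- jaw_face (a point): Centre of the jaw's pushing face, 17 mm beyond the blue knob's axis in station +x, 36 mm above the table. With jaw at 0 it lies 180 mm from the free stop face.
- swing (a joint): Angle of the swing head (ring light and lever turn together) about the vertical pivot post, rad, counter-clockwise from above positive: 0 = ring light over the channel (first notch), 1.40 = light aside on the far side (second notch). Each notch leaves +-0.04 rad of play. Light friction, stays where it is left. The lever can only be turned when lifted.
- lever (a joint): Lift of the lever, m: 0 fully down in a notch, about 0.012 when its blade rests on top of the yellow gate between the notches, 0.026 highest. Needs at least 0.014 to turn freely. A spring and its weight push it down with 5 N (at 0) to 8 N (fully lifted).
- lever_knob (a point): Middle of the red upright lever knob, 30 mm diameter, 36 mm tall (+-18 mm about this point), 82 mm above the table when the lever is down; 135 mm from the pivot axis. The lever's own bar passes 32 to 42 mm below this point, towards the pivot.
- pivot (a point): Point on the vertical pivot axis (station x 60 mm, y 80 mm), 50 mm above the table.
- ring_light (a point): Centre of the underside of the black ring light (110 mm diameter, 22 mm thick, blue light below, black lens barrel on top up to 210 mm), 128 mm above the table, 194 mm from the pivot axis. At swing 0 it hangs over station x 20, y -110 mm and is in the way of loading.
- mat: Fixed blue mat, 210 by 210 by 3 mm, origin at its underside centre.
- housing_1: Machined aluminium sensor housing, 34 (own x) by 40 (own y) by 28 mm high, 60 to 130 g, black round lens window in the middle of its top face. All housings are alike. Origin at the centre of its underside, own z up. Stands on the blue mat at the start. May be absent.
- housing_2: Machined aluminium sensor housing, 34 (own x) by 40 (own y) by 28 mm high, 60 to 130 g, black round lens window in the middle of its top face. All housings are alike. Origin at the centre of its underside, own z up. Stands on the blue mat at the start. May be absent.
- housing_3: Machined aluminium sensor housing, 34 (own x) by 40 (own y) by 28 mm high, 60 to 130 g, black round lens window in the middle of its top face. All housings are alike. Origin at the centre of its underside, own z up. Stands on the blue mat at the start. May be absent.
- housing_4: Machined aluminium sensor housing, 34 (own x) by 40 (own y) by 28 mm high, 60 to 130 g, black round lens window in the middle of its top face. All housings are alike. Origin at the centre of its underside, own z up. Stands on the blue mat at the start. May be absent.
- capture_top (a point): Centre of the top of the green push button (28 mm diameter), 44 mm above the table on a grey box 80 by 70 mm.
- capture (a joint): Travel of the green button, m: 0 up, 0.006 fully down (springs back; 5 N for full travel).
- tape_roll: Roll of black tape lying flat, 96 mm diameter, 20 mm high; leave alone.
- spare_lens: Black lens standing upright, 42 mm diameter, 50 mm tall; leave alone.
- light_box: Black light controller, 100 by 75 by 100 mm, 1.3 kg; leave alone.
There are look-alikes about, which are no part of the job. Leave any purple look-alike of the housing_1 alone.

How it is judged:
On the way, in this order (a step that is already met when the one before it is completed fails the run):
1. the light is swung aside and its lever is down in the second notch (value of joint swing above 1.33 rad and value of joint lever below 0.004 m), for 0.3 s.
2. with the light still aside, all housings stand in the channel and the row is clamped against the sprung stop (all of step 1 and x of housing_1 in the frame of nest between -0.095 and 0.085 m and y of housing_1 in the frame of nest between -0.005 and 0.005 m and z of housing_1 in the frame of nest between -0.003 and 0.004 m and angle between each of housing_1, housing_2, housing_3, housing_4's own z axis and vertical below 0.12 rad and angle between the x axis of each of housing_1, housing_2, housing_3, housing_4 and the x axis of station, either way round below 0.15 rad and x of housing_2 in the frame of nest between -0.095 and 0.085 m and y of housing_2 in the frame of nest between -0.005 and 0.005 m and z of housing_2 in the frame of nest between -0.003 and 0.004 m and x of housing_3 in the frame of nest between -0.095 and 0.085 m and y of housing_3 in the frame of nest between -0.005 and 0.005 m and z of housing_3 in the frame of nest between -0.003 and 0.004 m and x of housing_4 in the frame of nest between -0.095 and 0.085 m and y of housing_4 in the frame of nest between -0.005 and 0.005 m and z of housing_4 in the frame of nest between -0.003 and 0.004 m and value of joint stop_pad between 0.0015 and 0.0095 m), for 0.3 s.
3. the light is back over the clamped row, lever down in the first notch (value of joint swing below 0.06 rad and value of joint lever below 0.004 m and x of housing_1 in the frame of nest between -0.095 and 0.085 m and y of housing_1 in the frame of nest between -0.005 and 0.005 m and z of housing_1 in the frame of nest between -0.003 and 0.004 m and angle between each of housing_1, housing_2, housing_3, housing_4's own z axis and vertical below 0.12 rad and angle between the x axis of each of housing_1, housing_2, housing_3, housing_4 and the x axis of station, either way round below 0.15 rad and x of housing_2 in the frame of nest between -0.095 and 0.085 m and y of housing_2 in the frame of nest between -0.005 and 0.005 m and z of housing_2 in the frame of nest between -0.003 and 0.004 m and x of housing_3 in the frame of nest between -0.095 and 0.085 m and y of housing_3 in the frame of nest between -0.005 and 0.005 m and z of housing_3 in the frame of nest between -0.003 and 0.004 m and x of housing_4 in the frame of nest between -0.095 and 0.085 m and y of housing_4 in the frame of nest between -0.005 and 0.005 m and z of housing_4 in the frame of nest between -0.003 and 0.004 m and value of joint stop_pad between 0.0015 and 0.0095 m), for 0.3 s.
4. the capture button is pressed down (all of step 3 and value of joint capture above 0.0045 m), for 0.05 s.
At the end, for the whole second after the job is handed in: Swing within 0.06 rad of 0, lever lift under 4 mm; each housing at rest in the channel, upright (0.12 rad), within 5 mm of its centre line, square (0.15 rad); stop pad pressed 1.5 to 9.5 mm; button pressed over 4.5 mm before, now up; bystanders moved under 25 mm (all of step 3 and linear speed of each of housing_1, housing_2, housing_3, housing_4 below 0.02 m/s and value of joint capture below 0.002 m); the robot touches nothing.
It fails at once if the sprung stop is driven to its end (value of joint stop_pad above 0.0097 m).
It fails at once if the button is pressed before the row is clamped under the light (value of joint capture above 0.0045 m and (value of joint swing above 0.08 rad or value of joint stop_pad below 0.001 m)).
It fails at once if the tape roll is disturbed (distance of tape_roll from where it was at the start of the episode above 0.025 m or angle between tape_roll's own z axis and vertical above 0.3 rad).
It fails at once if the spare lens is disturbed (distance of spare_lens from where it was at the start of the episode above 0.025 m or angle between spare_lens's own z axis and vertical above 0.3 rad).
It fails at once if the light box is disturbed (distance of light_box from where it was at the start of the episode above 0.025 m or angle between light_box's own z axis and vertical above 0.3 rad).
Of housing_1, housing_2, housing_3, housing_4 only 2 to 4 are there at a start; the rules pass over those that are not, and their reading is None.
At some moment in a run one of housing_1, housing_2, housing_3, housing_4 may be knocked a few centimetres aside while the robot is not near it.
Once in a run the grip may slacken for a moment while it holds something.
It also fails if it takes over 210 s, if anything falls off the work surface, if the arm or the gripper's body presses on something with over 40 N, if the wrist force passes 120 N, or if a joint passes its speed limit or range.

## Working session

There is one attempt and no reset: what is moved stays moved. The work goes in short steps, Python scripts to look and compute and a shell command to move; the robot and the scene stay as the last step left them, time stands still between calls to the robot, and variables do not carry over. Pictures are saved under pics/ and viewed, and the job is handed in when it is done.

```bash
ls; mkdir -p pics; python3 - <<'E'
from bench import ctrl
import cv2
s=ctrl.get_state()
for k,v in s.items(): print(k,v)
for n in ["scene","top","wrist"]:
    im=ctrl.get_image(n); cv2.imwrite(f"pics/{n}0.png",im[:,:,::-1]); m=ctrl.camera_model(n); print(n,m)
E
```

```text
pics
time 0.0
joint_positions [-1.25985633  0.32182977 -0.07003686  1.45165996  0.02259447  1.3708104
 -0.05688535]
qd [ 0.00058132  0.00011295 -0.00083268 -0.00055744 -0.00016284  0.00114094
 -0.00012054]
joint_torque [ 2.49909465e-05 -4.91291821e+01 -4.04321887e-01 -3.12515116e+01
 -6.40980061e-02  4.40289569e-02  1.86002562e-04]
position [0.19003811 0.6210216  0.2214643 ]
tool_rot [-0.98903678  1.33664519  0.98699696]
ft_force [-0.19478025 -0.45916451 -0.58248869]
torque [-0.00964237  0.0649005   0.01271204]
grip_width 1.0038814554995914
scene {'K': array([[379.92333936,   0.        , 320.29135715],
       [  0.        , 379.92333936, 200.09875486],
       [  0.        ,   0.        ,   1.        ]]), 'rvec': array([ 1.55530141,  2.09596789, -0.77536945]), 'tvec': array([ 0.12595166, -0.36130317,  1.5107932 ])}
top {'K': array([[400.8385199 ,   0.        , 322.44669238],
       [  0.        , 400.8385199 , 205.47553845],
       [  0.        ,   0.        ,   1.        ]]), 'rvec': array([ 2.20621041, -2.14678853,  0.02836746]), 'tvec': array([0.03212411, 0.58292236, 1.06039522])}
wrist {'K': array([[323.22197871,   0.        , 316.79480614],
       [  0.        , 323.22197871, 194.9630887 ],
       [  0.        ,   0.        ,   1.        ]]), 'T_tool_cam': array([[-4.41620318e-04, -2.70566091e-01,  9.62701301e-01,
        -1.63335027e-01],
       [-6.88890261e-04, -9.62701084e-01, -2.70566346e-01,
         7.38183538e-02],
       [ 9.99999665e-01, -7.82683146e-04,  2.38758014e-04,
        -6.11390376e-04],
       [ 0.00000000e+00,  0.00000000e+00,  0.00000000e+00,
         1.00000000e+00]])}
```

View pics/scene0.png

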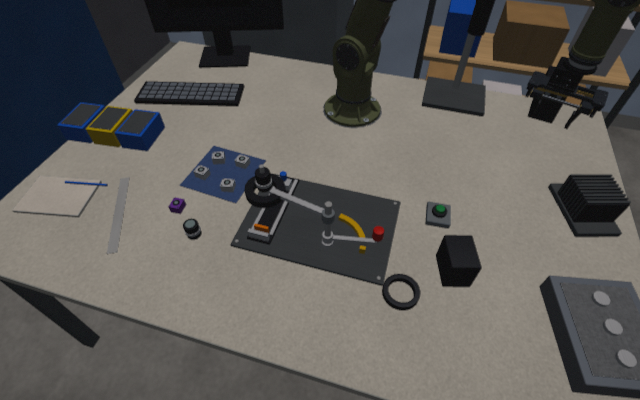

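View pics/top0.png

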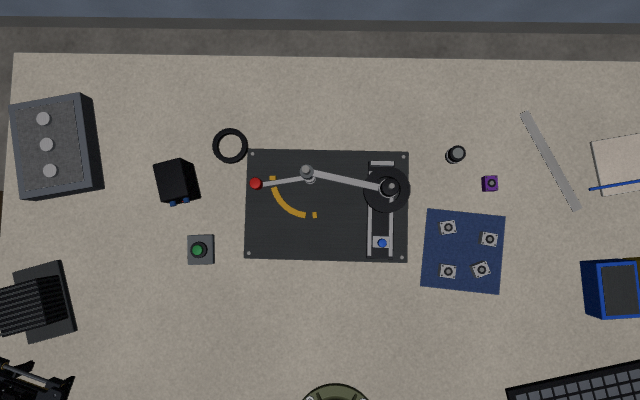

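View pics/wrist0.png

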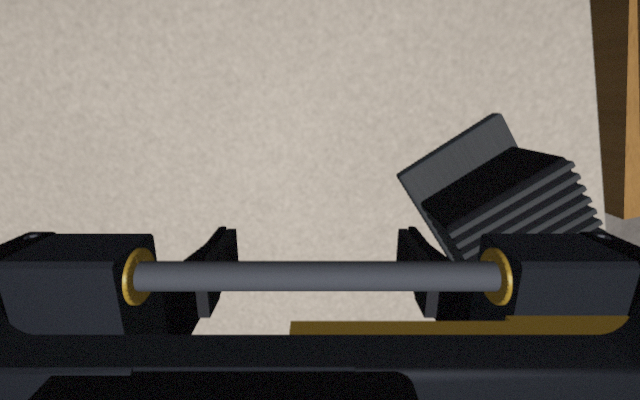

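```bash
cat > h.py <<'E'
import numpy as np, cv2
from scipy.spatial.transform import Rotation as R
from bench import ctrl
def cam(name, s=None):
    m=ctrl.camera_model(name)
    if name=="wrist":
        s=s or ctrl.get_state()
        T=np.eye(4);T[:3,:3]=R.from_rotvec(s["tool_rot"]).as_matrix();T[:3,3]=s["position"]
        T=T@m["T_tool_cam"]
        return m["K"],T[:3,:3],T[:3,3]     # cam->world rot, centre
    Rm=cv2.Rodrigues(np.array(m["rvec"]))[0]
    return m["K"],Rm.T,-Rm.T@np.array(m["tvec"]).ravel()
def ray(c,uv,z):
    K,Rw,o=c
    d=Rw@np.linalg.solve(K,np.array([uv[0],uv[1],1.]))
    return o+d*(z-o[2])/d[2]
def proj(c,p):
    K,Rw,o=c
    q=K@(Rw.T@(np.array(p)-o)); return q[:2]/q[2]
def tri(c1,u1,c2,u2):
    A=[];b=[]
    for (K,Rw,o),u in((c1,u1),(c2,u2)):
        d=Rw@np.linalg.solve(K,np.array([u[0],u[1],1.]));d/=np.linalg.norm(d)
        P=np.eye(3)-np.outer(d,d);A.append(P);b.append(P@o)
    x,*_=np.linalg.lstsq(np.vstack(A),np.hstack(b),rcond=None); return x
def grab(name,fn):
    s=ctrl.get_state(); im=ctrl.get_image(name); cv2.imwrite("pics/"+fn+".png",im[:,:,::-1]); return s,im
def crop(im,x0,y0,x1,y1,f,fn):
    cv2.imwrite("pics/"+fn+".png",cv2.resize(im[y0:y1,x0:x1,::-1],None,fx=f,fy=f,interpolation=cv2.INTER_CUBIC))
def delta(s,target,yaw=None):
    """shift in tool axes to reach world target"""
    M=R.from_rotvec(s["tool_rot"]).as_matrix()
    return M.T@(np.array(target)-s["position"])
def blobs(mask,mina=5):
    n,l,st,c=cv2.connectedComponentsWithStats(mask.astype(np.uint8))
    return [(tuple(np.round(c[i],1)),st[i].tolist()) for i in range(1,n) if st[i][4]>=mina]
E
python3 - <<'E'
from h import *
im=cv2.imread("pics/top0.png")[:,:,::-1].copy()
crop(im,235,140,425,275,4,"top0_st"); crop(im,410,200,520,300,5,"top0_mat")
c=cam("top"); print(c[2])
hsv=cv2.cvtColor(im,cv2.COLOR_RGB2HSV).astype(int);h,s,v=[hsv[...,i] for i in range(3)]
for nm,m in dict(red=((h<8)|(h>172))&(s>150)&(v>80),blue=(h>100)&(h<125)&(s>140)&(v>100),green=(h>45)&(h<85)&(s>120)&(v>60),yellow=(h>15)&(h<30)&(s>150)&(v>100),mat=(h>100)&(h<120)&(s>120)&(v<120)&(v>50)).items():
    print(nm,[b for b in blobs(m,8)])
M=R.from_rotvec(ctrl.get_state()["tool_rot"]).as_matrix();print(M.round(3))
E
```

```text
[0.52017979 0.0131229  1.09293606]
red [((np.float64(254.8), np.float64(182.7)), [250, 177, 11, 12, 101])]
blue [((np.float64(614.6), np.float64(184.5)), [590, 180, 50, 11, 119]), ((np.float64(381.9), np.float64(242.8)), [378, 239, 8, 8, 49]), ((np.float64(615.1), np.float64(288.4)), [596, 261, 44, 59, 580])]
green [((np.float64(196.6), np.float64(249.6)), [192, 245, 10, 10, 81])]
yellow [((np.float64(272.0), np.float64(177.5)), [269, 176, 7, 4, 28]), ((np.float64(286.0), np.float64(203.9)), [271, 186, 35, 32, 284]), ((np.float64(314.1), np.float64(214.4)), [312, 212, 5, 6, 28])]
mat [((np.float64(185.5), np.float64(199.7)), [183, 198, 6, 5, 26]), ((np.float64(172.1), np.float64(203.0)), [170, 201, 6, 5, 26]), ((np.float64(461.6), np.float64(250.5)), [420, 209, 85, 85, 4967]), ((np.float64(624.5), np.float64(261.0)), [620, 261, 10, 1, 10]), ((np.float64(591.7), np.float64(288.8)), [580, 262, 23, 58, 621]), ((np.float64(610.5), np.float64(262.0)), [605, 262, 12, 1, 12]), ((np.float64(620.5), np.float64(265.0)), [617, 265, 8, 1, 8]), ((np.float64(606.5), np.float64(266.0)), [603, 266, 8, 1, 8])]
[[-0.    -0.956  0.292]
 [-0.001  0.292  0.956]
 [-1.    -0.    -0.001]]
```

View pics/top0_st.png

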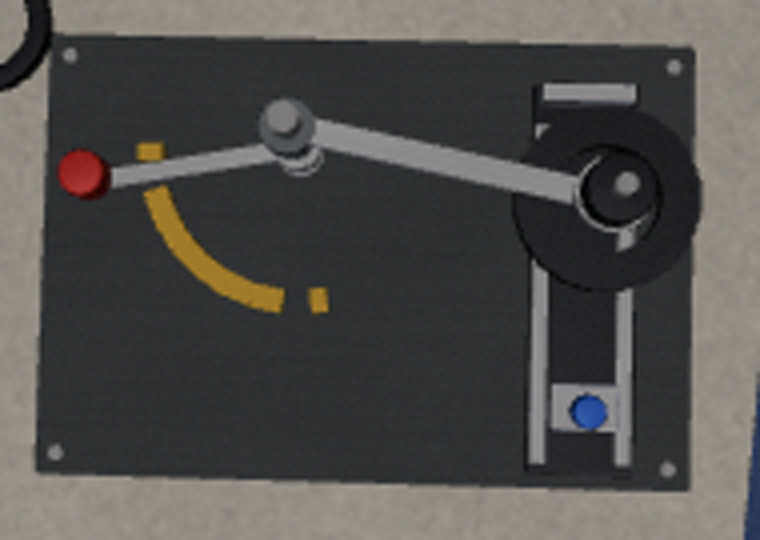

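View pics/top0_mat.png

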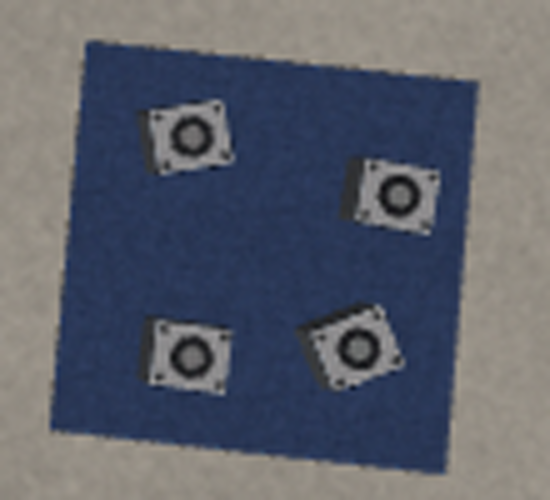

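```bash
cat > st.py <<'E'
from h import *
im=cv2.imread("pics/top0.png")
c=cam("top")
g=im.max(2)
m=cv2.inRange(im,(0,0,0),(75,75,75)); 
roi=np.zeros_like(m); roi[145:268,238:415]=m[145:268,238:415]
roi=cv2.morphologyEx(roi,cv2.MORPH_CLOSE,np.ones((13,13)))
n,l,st,_=cv2.connectedComponentsWithStats(roi);k=1+st[1:,4].argmax()
ct=max(cv2.findContours((l==k).astype(np.uint8),0,2)[0],key=cv2.contourArea).reshape(-1,2)
pts=np.array([ray(c,p,0.012)[:2] for p in ct])
r=cv2.minAreaRect(pts.astype(np.float32)); print("rect",r)
crn=[(48,35),(695,47),(690,491),(37,471)]
P=np.array([ray(c,(235+u/4-.4,140+v/4-.4),0.012)[:2] for u,v in crn])
S=np.array([(.14,.255),(.14,-.185),(-.16,-.185),(-.16,.255)])
print(P.round(4), np.linalg.norm(P[0]-P[1]),np.linalg.norm(P[1]-P[2]))
a=S-S.mean(0);b=P-P.mean(0)
th=np.arctan2((a[:,0]*b[:,1]-a[:,1]*b[:,0]).sum(),(a*b).sum())
Rm=np.array([[np.cos(th),-np.sin(th)],[np.sin(th),np.cos(th)]]);t=P.mean(0)-Rm@S.mean(0)
print("yaw",th,"t",t, "res",(S@Rm.T+t-P).round(4).tolist())
w=lambda x,y:Rm@np.array([x,y])+t
print("nest",w(0,-.11),"pivot",w(.06,.08),"stop",w(.075,-.11))
print("knob jaw top",ray(c,(381.9,242.8),.081),"exp",w(.075-.18-.017,-.11))
print("red top",ray(c,(254.8,182.7),.100), "green",ray(c,(196.6,249.6),.044))
print("pivottop",ray(c,(235+283/4-.4,140+115/4-.4),.188))
E
python3 st.py
```

```text
rect ((0.589341402053833, 0.04985763132572174), (0.30764931440353394, 0.46732205152511597), 0.11469944566488266)
[[ 0.7334  0.2606]
 [ 0.7349 -0.1801]
 [ 0.4364 -0.1816]
 [ 0.4364  0.2564]] 0.4407064771067938 0.2984979113236883
yaw 0.004175145704342653 t [0.59544025 0.00385356] res [[0.0009, -0.0011], [0.0013, -0.0004], [-0.0002, -0.0003], [-0.002, 0.0018]]
nest [ 0.59589951 -0.10614548] pivot [0.65510571 0.08410337] stop [ 0.67089886 -0.10583235]
knob jaw top [ 0.48850055 -0.10562727  0.081     ] exp [ 0.47390057 -0.10665485]
red top [0.629722   0.21635308 0.1       ] green [0.45531033 0.37505048 0.044     ]
pivottop [0.6556958  0.08382434 0.188     ]
```

```bash
cat > tgt.py <<'E'
import sys
from h import *
s=ctrl.get_state(); a=[float(v) for v in sys.argv[1:]]
M=R.from_rotvec(s["tool_rot"]).as_matrix()
yaw=np.degrees(np.arctan2(M[1,2],M[0,2]))
print("pos",s["position"].round(4),"yaw",yaw.round(2),"down",M[:,0].round(3),"t",round(s["time"],2),"F",s["ft_force"].round(1),"grip",round(s["grip_width"],3),"j7",round(s["joint_positions"][6],2))
if a:
    print("travel",(M.T@(np.array(a[:3])-s["position"])).round(4), "dist",np.linalg.norm(np.array(a[:3])-s["position"]).round(3))
    if len(a)>3: print("twist",np.radians(-((a[3]-yaw+180)%360-180)).round(4))
E
python3 tgt.py 0.63 0.2164 0.2 90; python3 tgt.py 0.5 0.42 0.22
```

```text
pos [0.19   0.6212 0.2217] yaw 73.0 down [-0.    -0.001 -1.   ] t 0.15 F [-0.4 -0.7  0.1] grip 1.0 j7 -0.06
travel [ 0.0221 -0.5391 -0.2584] dist 0.598
twist -0.2968
pos [0.19   0.6212 0.2217] yaw 73.0 down [-0.    -0.001 -1.   ] t 0.15 F [-0.4 -0.7  0.1] grip 1.0 j7 -0.06
travel [ 0.0019 -0.3553 -0.1017] dist 0.37
```

```bash
python3 -m pendant '[{"travel":[0,-0.06,-0.03],"twist":-0.03},{"travel":[0,-0.12,-0.06],"twist":-0.06},{"travel":[0,-0.17,-0.08],"twist":-0.1},{"travel":[0,-0.22,-0.1],"twist":-0.14},{"travel":[0,-0.27,-0.13],"twist":-0.18},{"travel":[0.0,-0.32,-0.15],"twist":-0.22},{"travel":[0.0,-0.37,-0.18],"twist":-0.26},{"travel":[0,-0.42,-0.2],"twist":-0.28},{"travel":[0,-0.47,-0.225],"twist":-0.297},{"travel":[0,-0.51,-0.245],"twist":-0.297}]' 
python3 tgt.py 0.63 0.2164 0.2 90
```

```text
time: 1.4
position: [0.6075, 0.2353, 0.2217]
tool_rot: [-1.21, 1.212, 1.207]
ft_force: [0.4, 0.2, -0.9]
grip_width: 1.004
pos [0.6075 0.2353 0.2217] yaw 89.92 down [-0.    -0.002 -1.   ] t 1.4 F [ 0.4  0.2 -0.9] grip 1.004 j7 1.21
travel [ 0.0218 -0.0225 -0.0188] dist 0.037
twist -0.0013
```

```bash
python3 - <<'E'
from h import *
s,im=grab("wrist","w1"); c=cam("wrist",s)
hsv=cv2.cvtColor(im,cv2.COLOR_RGB2HSV).astype(int);h,S,v=[hsv[...,i] for i in range(3)]
b=blobs(((h<8)|(h>172))&(S>150)&(v>60),50);print(b)
E
```

```text
[((np.float64(300.0), np.float64(206.7)), [284, 188, 31, 38, 912])]
```

View pics/w1.png

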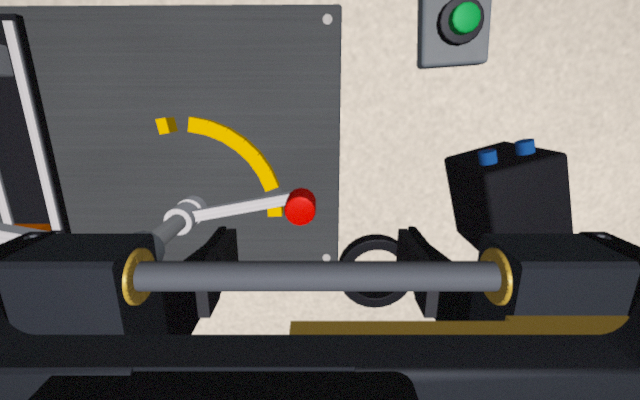

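```bash
python3 - <<'E'
from h import *
s=ctrl.get_state();c=cam("wrist",s)
print(ray(c,(300,203),.1),ray(c,(300,206.7),.085),ray(c,(463,17),.044))
t=cam("top");print(tri(c,(300,203),t,(254.8,182.5)))
for p in [(300,203),(327,19),(326,258)]: print(ray(c,p,.012))
E
```

```text
[0.62593797 0.21121358 0.1       ] [0.63437695 0.21015452 0.085     ] [0.4606187 0.3660294 0.044    ]
[0.62709559 0.21335484 0.10498632]
[0.65331051 0.2055329  0.012     ]
[0.4536591  0.23836492 0.012     ]
[0.7266079  0.23677165 0.012     ]
```

```bash
python3 tgt.py 0.63 0.2164 0.2 90; python3 - <<'E'
from h import *
for i in range(3):
    s,im=grab("wrist","w2"); c=cam("wrist",s); print(s["position"],s["qd"].round(3))
hsv=cv2.cvtColor(im,cv2.COLOR_RGB2HSV).astype(int);h,S,v=[hsv[...,i] for i in range(3)]
b=blobs(((h<8)|(h>172))&(S>150)&(v>60),50);print(b)
g=blobs((h>45)&(h<85)&(S>120)&(v>60),50);print(g)
u=b[0][0]; print(ray(c,(u[0],u[1]-3),.1),ray(c,(u[0]-5,u[1]),.012))
print(ray(c,g[0][0],.042))
E
```

```text
pos [0.6119 0.2283 0.2215] yaw 89.48 down [ 0.003 -0.007 -1.   ] t 1.45 F [ 3.7 -4.5  0.8] grip 1.001 j7 1.21
travel [ 0.0216 -0.0181 -0.0116] dist 0.03
twist -0.0091
[0.61189708 0.22828386 0.22147705] [-0.02  -0.037  0.005  0.053  0.035  0.021 -0.113]
[0.60989792 0.23042253 0.2214548 ] [-0.047 -0.025 -0.063  0.027 -0.039  0.015 -0.041]
[0.60776423 0.2339534  0.22138942] [-0.041 -0.017 -0.058  0.015 -0.029  0.007 -0.011]
[((np.float64(301.7), np.float64(206.7)), [286, 188, 31, 38, 918])]
[((np.float64(465.8), np.float64(16.6)), [450, 0, 32, 34, 805])]
[0.62202808 0.21893743 0.1       ] [0.65303628 0.2080232  0.012     ]
[0.45436295 0.37566031 0.042     ]
```

```bash
python3 -m pendant '[{"travel":[0.01,-0.02,-0.015],"twist":0},{"travel":[0.02,-0.02,-0.015],"twist":0},{"travel":[0.02,-0.02,-0.015],"twist":0},{"travel":[0.02,-0.02,-0.015],"twist":0}]' 
python3 tgt.py 0.63 0.217 0.063 90
```

```text
time: 2.1
position: [0.6253, 0.2234, 0.2017]
tool_rot: [-1.209, 1.211, 1.21]
ft_force: [0.7, -0.1, 0.6]
grip_width: 1.001
pos [0.6253 0.2234 0.2017] yaw 90.01 down [-0.002 -0.001 -1.   ] t 2.1 F [ 0.7 -0.1  0.6] grip 1.001 j7 1.25
travel [ 0.1387 -0.0049 -0.0063] dist 0.139
twist 0.0002
```

```bash
python3 - <<'E'
from h import *
s,im=grab("wrist","w3"); c=cam("wrist",s)
crop(im,220,150,420,300,4,"w3c")
hsv=cv2.cvtColor(im,cv2.COLOR_RGB2HSV).astype(int);h,S,v=[hsv[...,i] for i in range(3)]
b=blobs(((h<8)|(h>172))&(S>150)&(v>60),50);print(b)
print(ray(c,b[0][0],.082))
E
```

```text
[((np.float64(311.9), np.float64(194.8)), [295, 175, 34, 40, 1049])]
[0.63052226 0.21827827 0.082     ]
```

View pics/w3c.png

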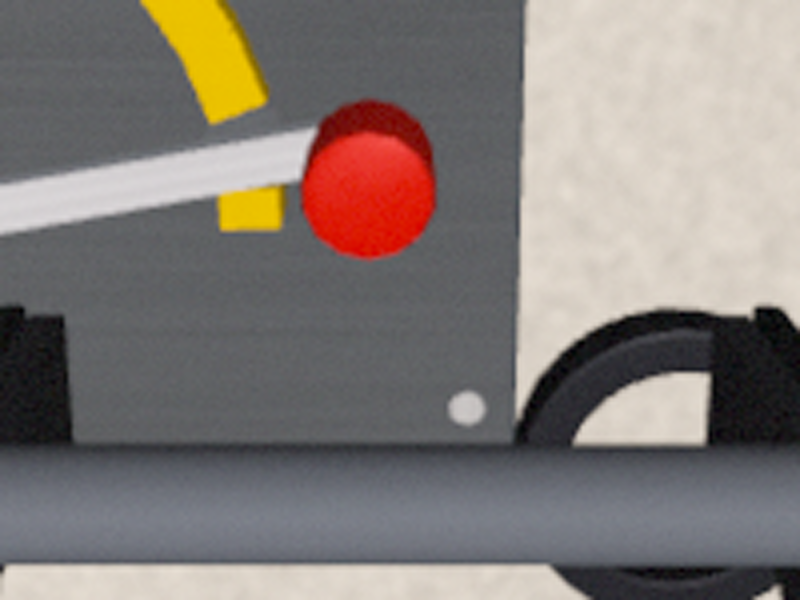

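```bash
python3 -m pendant '[{"travel":[0.03,-0.005,-0.006],"twist":0},{"travel":[0.07,-0.005,-0.006],"twist":0},{"travel":[0.1,-0.005,-0.006],"twist":0},{"travel":[0.125,-0.005,-0.006],"twist":0},{"travel":[0.139,-0.005,-0.006],"twist":0},{"travel":[0.139,-0.005,-0.006],"twist":0}]' 1 40
python3 -m pendant '[{"travel":[0,0,0],"twist":0},{"travel":[0,0,0],"twist":0},{"travel":[0,0,0],"twist":0},{"travel":[0,0,0],"twist":0},{"travel":[0,0,0],"twist":0},{"travel":[0,0,0],"twist":0}]' -1 40
python3 tgt.py
```

```text
time: 2.9
position: [0.6298, 0.2172, 0.0625]
tool_rot: [-1.209, 1.212, 1.211]
ft_force: [-0.0, 0.4, -0.2]
grip_width: 0.999
time: 3.65
position: [0.6298, 0.2172, 0.0625]
tool_rot: [-1.209, 1.212, 1.211]
ft_force: [0.2, 0.5, -0.5]
grip_width: 0.4
pos [0.6298 0.2172 0.0625] yaw 90.02 down [-0.003 -0.001 -1.   ] t 3.65 F [ 0.2  0.5 -0.5] grip 0.4 j7 1.28
```

```bash
python3 -m pendant '[{"travel":[0,0,0],"twist":0},{"travel":[0,0,0],"twist":0},{"travel":[-0.006,0,0],"twist":0},{"travel":[-0.012,0,0],"twist":0},{"travel":[-0.018,0,0],"twist":0},{"travel":[-0.021,0,0],"twist":0},{"travel":[-0.021,0,0],"twist":0}]' -1 25
python3 - <<'E'
from h import *
s=ctrl.get_state()["position"]; p=np.array([.655,.084]); d=s[:2]-p; r=np.hypot(*d); a0=np.arctan2(d[1],d[0]); print(s,r,np.degrees(a0))
for k in range(1,15):
    a=a0+.1*k; q=p+r*np.array([np.cos(a),np.sin(a)])-s[:2]; print(k,round(-q[0],4),round(q[1],4))
E
python3 tgt.py
```

```text
time: 4.53
position: [0.6289, 0.2186, 0.0828]
tool_rot: [-1.209, 1.212, 1.213]
ft_force: [1.2, 6.0, -6.9]
grip_width: 0.339
[0.62887416 0.21855058 0.08280739] 0.13706355411668028 100.98845174889095
1 0.0133 -0.0033
2 0.0262 -0.0079
3 0.0386 -0.0137
4 0.0503 -0.0208
5 0.0613 -0.029
6 0.0714 -0.0383
7 0.0805 -0.0485
8 0.0886 -0.0595
9 0.0955 -0.0714
10 0.1012 -0.0838
11 0.1056 -0.0968
12 0.1087 -0.1101
13 0.1105 -0.1237
14 0.1109 -0.1374
pos [0.6289 0.2186 0.0828] yaw 90.09 down [-0.004 -0.    -1.   ] t 4.53 F [ 1.2  6.  -6.9] grip 0.339 j7 1.28
```

```bash
python3 -m pendant '[{"travel":[0,0.007,-0.002],"twist":0},{"travel":[0,0.013,-0.004],"twist":0},{"travel":[0,0.026,-0.008],"twist":0},{"travel":[0,0.038,-0.014],"twist":0},{"travel":[0,0.05,-0.021],"twist":0},{"travel":[0,0.061,-0.029],"twist":0},{"travel":[0,0.071,-0.038],"twist":0},{"travel":[0,0.071,-0.038],"twist":0}]'
python3 - <<'E'
from h import *
s=ctrl.get_state()["position"]; p=np.array([.655,.084]); d=s[:2]-p; r=np.hypot(*d); print(s,r,np.degrees(np.arctan2(d[1],d[0])));grab("wrist","w4")
E
python3 tgt.py 0.5205 0.0814 0.083
```

```text
time: 5.52
position: [0.5533, 0.1833, 0.0817]
tool_rot: [-1.206, 1.214, 1.223]
ft_force: [-5.4, 9.0, -7.3]
grip_width: 0.337
[0.55325981 0.1833129  0.0817015 ] 0.14217636199306932 135.6916898871379
pos [0.5534 0.1835 0.0816] yaw 90.31 down [-0.012  0.002 -1.   ] t 5.58 F [-5.6  9.3 -6.6] grip 0.337 j7 1.28
travel [-0.0012  0.0335 -0.1019] dist 0.107
```

View pics/w4.png

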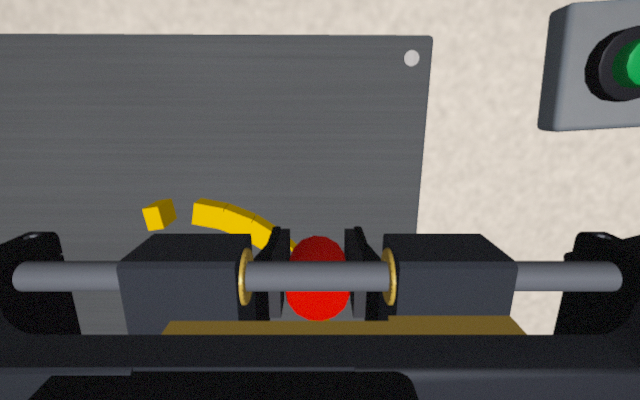

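```bash
python3 - <<'E'
from h import *
s=ctrl.get_state()["position"]; p=np.array([.655,.084])
for k in range(140,184,5):
    a=np.radians(k); q=p+.134*np.array([np.cos(a),np.sin(a)])-s[:2]; print(k,round(-q[0],4),round(q[1],4))
E
```

```text
140 0.001 -0.0134
145 0.0082 -0.0226
150 0.0144 -0.0325
155 0.0198 -0.0429
160 0.0243 -0.0537
165 0.0278 -0.0648
170 0.0304 -0.0762
175 0.0319 -0.0878
180 0.0324 -0.0995
```

```bash
python3 -m pendant '[{"travel":[-0.001,0.001,-0.013],"twist":0},{"travel":[-0.001,0.008,-0.023],"twist":0},{"travel":[-0.001,0.014,-0.033],"twist":0},{"travel":[-0.001,0.02,-0.043],"twist":0},{"travel":[-0.001,0.024,-0.054],"twist":0},{"travel":[-0.001,0.028,-0.065],"twist":0},{"travel":[-0.001,0.030,-0.076],"twist":0},{"travel":[-0.001,0.032,-0.088],"twist":0},{"travel":[-0.001,0.032,-0.1],"twist":0},{"travel":[-0.001,0.032,-0.1],"twist":0}]'
python3 - <<'E'
from h import *
s=ctrl.get_state()["position"]; p=np.array([.655,.084]); d=s[:2]-p; r=np.hypot(*d); print(s,r,np.degrees(np.arctan2(d[1],d[0])));grab("wrist","w5");grab("top","t5")
E
python3 tgt.py 0.5205 0.0814 0.083
```

```text
time: 6.82
position: [0.5011, 0.0812, 0.0748]
tool_rot: [-1.19, 1.25, 1.254]
ft_force: [-33.4, 1.0, -5.6]
grip_width: 0.26
[0.50112434 0.08117382 0.07475915] 0.15390161509335068 -178.94778535792918
pos [0.5011 0.0812 0.0746] yaw 90.4 down [-0.056 -0.004 -0.998] t 6.92 F [-33.6   1.3  -5.7] grip 0.258 j7 1.43
travel [-0.0095 -0.0189  0.    ] dist 0.021
```

View pics/w5.png

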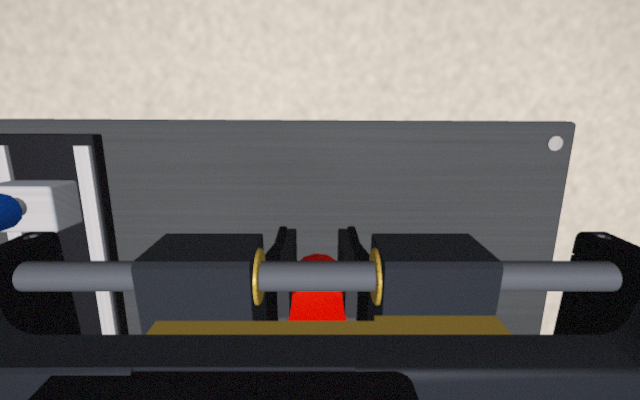

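View pics/t5.png

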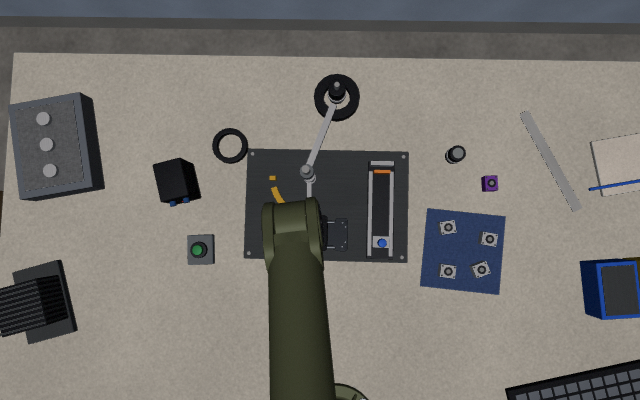

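```bash
python3 -m pendant '[{"travel":[0,0,0],"twist":0},{"travel":[0,0,0],"twist":0},{"travel":[0,0,0],"twist":0}]' 0.3
python3 -m pendant '[{"travel":[0,0,0],"twist":0},{"travel":[-0.04,0,0],"twist":0},{"travel":[-0.08,0,0],"twist":0},{"travel":[-0.12,0.01,0],"twist":0},{"travel":[-0.12,0.01,0],"twist":0},{"travel":[-0.12,0.01,0],"twist":0}]' 1
python3 - <<'E'
from h import *
s,im=grab("wrist","w6"); c=cam("wrist",s)
hsv=cv2.cvtColor(im,cv2.COLOR_RGB2HSV).astype(int);h,S,v=[hsv[...,i] for i in range(3)]
b=blobs(((h<8)|(h>172))&(S>150)&(v>60),50);print(b)
for z in (.082,.094): print(ray(c,b[0][0],z))
E
python3 tgt.py
```

```text
time: 7.3
position: [0.5033, 0.0806, 0.0761]
tool_rot: [-1.191, 1.248, 1.25]
ft_force: [0.3, -0.7, 0.2]
grip_width: 0.519
time: 8.05
position: [0.4999, 0.0808, 0.1966]
tool_rot: [-1.191, 1.247, 1.249]
ft_force: [0.9, 0.4, -0.0]
grip_width: 0.994
[((np.float64(318.3), np.float64(218.8)), [302, 199, 34, 40, 1053])]
[0.52025569 0.08128688 0.082     ]
[0.51658978 0.08125312 0.094     ]
pos [0.4994 0.0807 0.1959] yaw 90.32 down [-0.053 -0.004 -0.999] t 8.1 F [-0.4  0.1 -1. ] grip 0.997 j7 1.39
```

View pics/w6.png

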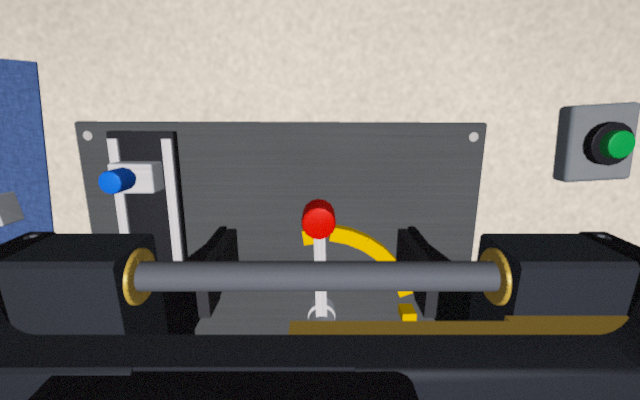

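```bash
python3 - <<'E'
from h import *
im=cv2.imread("pics/w6.png")[:,:,::-1].copy()
crop(im,260,180,420,330,5,"w6c")
s,im=grab("scene","s6"); crop(im,220,150,410,290,4,"s6c")
E
```

```text
(no output)
```

View pics/w6c.png

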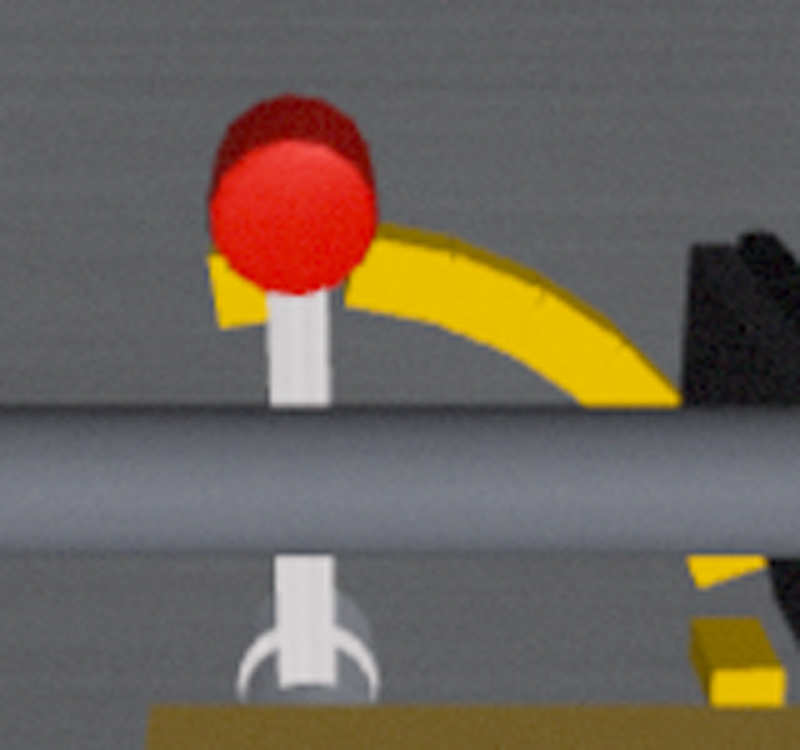

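View pics/s6c.png

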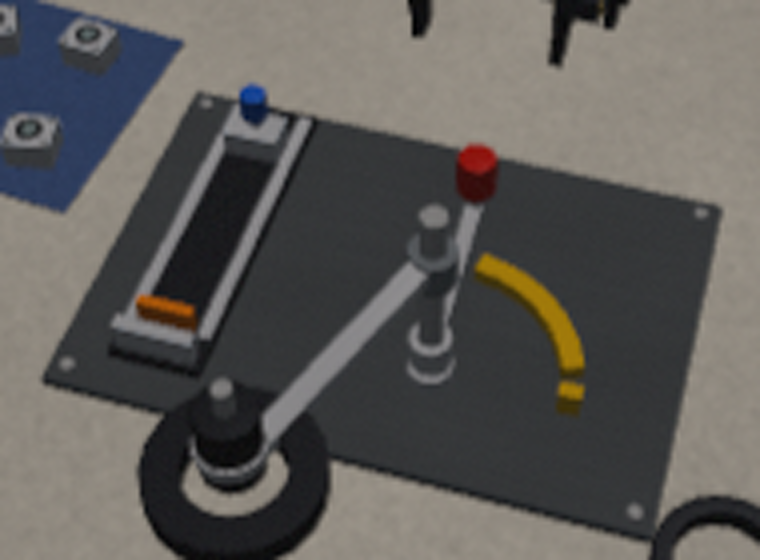

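```bash
python3 - <<'E'
from h import *
c=cam("scene")
def red(fn):
    im=cv2.imread(fn)[:,:,::-1].copy();hsv=cv2.cvtColor(im,cv2.COLOR_RGB2HSV).astype(int);h,S,v=[hsv[...,i] for i in range(3)]
    return max(blobs(((h<8)|(h>172))&(S>150)&(v>60),20),key=lambda b:b[1][4])
for fn,p in(("pics/scene0.png",(.6305,.2178)),("pics/s6.png",(.5203,.0813))):
    b=red(fn);print(b)
    for z in(.08,.086,.092,.098): print(z,proj(c,(*p,z)).round(1), ray(c,b[0],z)[:2].round(4))
s=ctrl.get_state();print(s["position"]);w=cam("wrist",s);g=red("pics/w6.png");print(tri(w,g[0],c,red("pics/s6.png")[0]))
E
```

```text
((np.float64(378.2), np.float64(230.1)), [373, 226, 11, 9, 83])
0.08 [377.3 234.5] [0.6153 0.2174]
0.086 [377.5 233.2] [0.6198 0.2176]
0.092 [377.8 231.9] [0.6244 0.2177]
0.098 [378.  230.6] [0.6289 0.2179]
((np.float64(338.8), np.float64(189.9)), [334, 187, 10, 7, 58])
0.08 [338.6 193.9] [0.5047 0.0777]
0.086 [338.7 192.6] [0.51   0.0789]
0.092 [338.8 191.2] [0.5154 0.0801]
0.098 [338.8 189.8] [0.5207 0.0813]
[0.49912566 0.08070154 0.1954704 ]
[0.51576973 0.0806529  0.09250841]
```

```bash
python3 tgt.py 0.48 -0.106 0.196 90; python3 -m pendant '[{"travel":[0,0.003,-0.04],"twist":0},{"travel":[0,0.006,-0.08],"twist":0},{"travel":[0,0.012,-0.13],"twist":0},{"travel":[0,0.018,-0.17],"twist":0},{"travel":[0,0.02,-0.187],"twist":0},{"travel":[0,0.02,-0.187],"twist":0},{"travel":[0,0.02,-0.187],"twist":0},{"travel":[0,0.02,-0.187],"twist":0}]' 1
python3 - <<'E'
from h import *
s,im=grab("wrist","w7"); c=cam("wrist",s)
hsv=cv2.cvtColor(im,cv2.COLOR_RGB2HSV).astype(int);h,S,v=[hsv[...,i] for i in range(3)]
b=blobs((h>100)&(h<125)&(S>160)&(v>100),50);print(b)
for z in (.068,.081): print([ray(c,x[0],z) for x in b])
E
python3 tgt.py
```

```text
pos [0.4991 0.0807 0.1955] yaw 90.32 down [-0.054 -0.004 -0.999] t 8.15 F [-0.9  0.3 -0. ] grip 1.0 j7 1.39
travel [ 0.0013  0.0201 -0.1866] dist 0.188
twist 0.0055
time: 9.15
position: [0.4805, -0.1046, 0.1971]
tool_rot: [-1.192, 1.248, 1.253]
ft_force: [1.5, 0.4, -0.2]
grip_width: 0.995
[((np.float64(317.7), np.float64(202.8)), [307, 190, 22, 27, 473])]
[array([ 0.48921839, -0.10475572,  0.068     ])]
[array([ 0.48597756, -0.1047668 ,  0.081     ])]
pos [ 0.4805 -0.1049  0.1972] yaw 90.47 down [-0.054 -0.004 -0.999] t 9.2 F [ 0.2 -0.5 -0.1] grip 1.003 j7 1.74
```

View pics/w7.png

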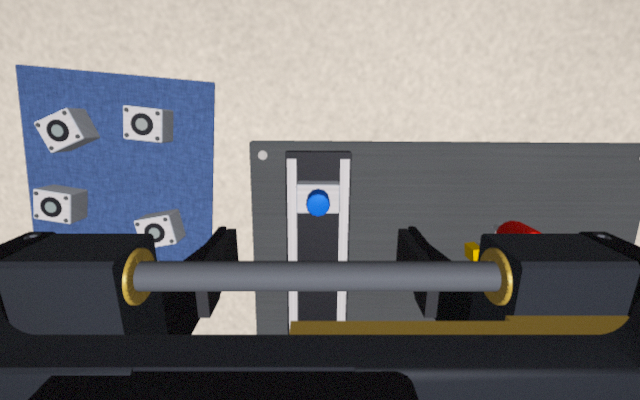

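```bash
python3 tgt.py 0.488 -0.105 0.061 90; python3 -m pendant '[{"travel":[0.04,-0.012,0],"twist":0},{"travel":[0.08,-0.014,0],"twist":0},{"travel":[0.11,-0.015,0],"twist":0},{"travel":[0.135,-0.015,0],"twist":0},{"travel":[0.135,-0.015,0],"twist":0},{"travel":[0.135,-0.015,0],"twist":0}]' 1
python3 tgt.py 0.488 -0.105 0.061 90
```

```text
pos [ 0.4805 -0.1049  0.1972] yaw 90.47 down [-0.054 -0.004 -0.999] t 9.2 F [ 0.2 -0.5 -0.1] grip 1.003 j7 1.74
travel [ 0.1356 -0.0148  0.0004] dist 0.136
twist 0.0081
time: 9.95
position: [0.4891, -0.1051, 0.0625]
tool_rot: [-1.194, 1.247, 1.252]
ft_force: [0.3, -0.5, 0.2]
grip_width: 0.997
pos [ 0.4891 -0.1051  0.0625] yaw 90.51 down [-0.052 -0.005 -0.999] t 9.95 F [ 0.3 -0.5  0.2] grip 0.997 j7 1.81
travel [0.0016 0.001  0.0001] dist 0.002
twist 0.0088
```

Grip the jaw knob, pull it back to its near end (also lets me straighten the tool tilt).

```bash
python3 -m pendant '[{"travel":[0,0,0],"twist":0},{"travel":[0,0,0],"twist":0},{"travel":[0,0,0],"twist":0},{"travel":[0,0,0],"twist":0},{"travel":[0,0,0],"twist":0},{"travel":[0,0,0],"twist":0},{"travel":[0,0,0],"twist":0},{"travel":[0,0,0],"twist":0}]' -1 60
python3 -m pendant '[{"travel":[0,0.005,0],"twist":0},{"travel":[0,0.01,0],"twist":0},{"travel":[0,0.015,0],"twist":0},{"travel":[0,0.02,0],"twist":0},{"travel":[0,0.02,0],"twist":0}]' -1 60
python3 tgt.py
```

```text
time: 10.95
position: [0.4891, -0.1043, 0.0625]
tool_rot: [-1.193, 1.246, 1.253]
ft_force: [-0.3, 2.0, 0.5]
grip_width: 0.234
time: 11.58
position: [0.472, -0.1043, 0.0634]
tool_rot: [-1.197, 1.241, 1.248]
ft_force: [9.8, 0.3, -11.5]
grip_width: 0.234
pos [ 0.472  -0.1043  0.0634] yaw 90.55 down [-0.045 -0.004 -0.999] t 11.57 F [  9.8   0.3 -11.5] grip 0.234 j7 1.8
```

```bash
python3 -m pendant '[{"travel":[0,0.006,0],"twist":0},{"travel":[0,0.012,0],"twist":0},{"travel":[0,0.012,0],"twist":0},{"travel":[0,0.012,0],"twist":0}]'
python3 tgt.py
```

```text
time: 12.08
position: [0.4719, -0.1043, 0.0637]
tool_rot: [-1.214, 1.224, 1.228]
ft_force: [34.0, -1.3, -39.5]
grip_width: 0.231
pos [ 0.4719 -0.1043  0.0637] yaw 90.65 down [-0.019 -0.008 -1.   ] t 12.07 F [ 34.   -1.3 -39.5] grip 0.231 j7 1.79
```

```bash
python3 -m pendant '[{"travel":[0.0,0.004,0],"twist":0},{"travel":[0.0,0.007,0],"twist":0},{"travel":[0.0,0.007,0],"twist":0}]'
python3 tgt.py;python3 -m pendant '[{"travel":[0.0,0.0,0],"twist":0},{"travel":[0.0,0.0,0],"twist":0},{"travel":[0.0,0.0,0],"twist":0}]';python3 tgt.py
```

```text
time: 12.45
position: [0.4722, -0.1044, 0.0636]
tool_rot: [-1.225, 1.213, 1.215]
ft_force: [23.5, -1.3, -26.2]
grip_width: 0.233
pos [ 0.4722 -0.1044  0.0636] yaw 90.69 down [-0.002 -0.011 -1.   ] t 12.45 F [ 23.5  -1.3 -26.2] grip 0.233 j7 1.79
time: 12.82
position: [0.4725, -0.1044, 0.0633]
tool_rot: [-1.226, 1.213, 1.214]
ft_force: [4.5, -0.0, -7.4]
grip_width: 0.239
pos [ 0.4725 -0.1044  0.0633] yaw 90.69 down [-0.001 -0.011 -1.   ] t 12.82 F [ 4.5 -0.  -7.4] grip 0.239 j7 1.79
```

```bash
python3 -m pendant '[{"travel":[0,0,0],"twist":0},{"travel":[0,0,0],"twist":0},{"travel":[-0.03,0,0],"twist":0},{"travel":[-0.07,0,0],"twist":0},{"travel":[-0.11,0,0],"twist":0},{"travel":[-0.14,0,0],"twist":0},{"travel":[-0.16,-0.005,0],"twist":0},{"travel":[-0.16,-0.005,0],"twist":0},{"travel":[-0.16,-0.005,0],"twist":0}]' 1
python3 - <<'E'
from h import *
c=cam("top");print("mat",ray(c,(461.6,250.5),.003))
for p in [(448,227),(489,239),(448,271),(481,269)]: print(ray(c,p,.031).round(4))
for q in [(.5,-.28,.2)]: pass
s,im=grab("wrist","w8"); 
E
python3 tgt.py 0.47 -0.33 0.24 90
```

```text
time: 13.95
position: [0.4768, -0.1026, 0.2224]
tool_rot: [-1.224, 1.214, 1.215]
ft_force: [0.3, 0.2, 0.0]
grip_width: 0.994
mat [ 0.47173338 -0.32772698  0.003     ]
[ 0.5332 -0.2832  0.031 ]
[ 0.505  -0.3895  0.031 ]
[ 0.4188 -0.2844  0.031 ]
[ 0.4266 -0.3693  0.031 ]
pos [ 0.4767 -0.1026  0.2221] yaw 90.68 down [-0.004 -0.011 -1.   ] t 14.0 F [-0.2 -0.1 -0.9] grip 1.0 j7 1.71
travel [-0.0153  0.0094 -0.2275] dist 0.228
twist 0.0118
```

View pics/w8.png

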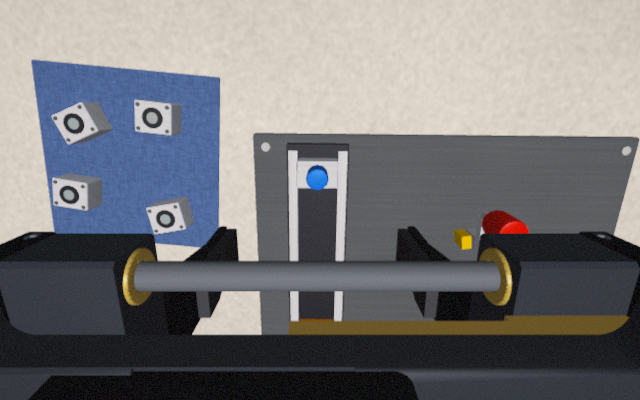

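```bash
python3 -m pendant '[{"travel":[0,0,-0.05],"twist":0},{"travel":[0,0,-0.1],"twist":0},{"travel":[0,0,-0.15],"twist":0},{"travel":[0,0,-0.2],"twist":0},{"travel":[0,0,-0.23],"twist":0},{"travel":[0,0,-0.23],"twist":0},{"travel":[0,0,-0.23],"twist":0},{"travel":[0,0,-0.23],"twist":0}]' 1
cat > hs.py <<'E'
import sys
from h import *
def faces(im,c,z,amin=100,roi=None):
    hsv=cv2.cvtColor(im,cv2.COLOR_RGB2HSV).astype(int);v=hsv[...,2];S=hsv[...,1]
    m=((v>165)&(S<30)).astype(np.uint8)
    if roi is not None:
        mm=np.zeros_like(m);x0,y0,x1,y1=roi;mm[y0:y1,x0:x1]=m[y0:y1,x0:x1];m=mm
    out=[]
    for ct in cv2.findContours(m,0,cv2.CHAIN_APPROX_NONE)[0]:
        if cv2.contourArea(ct)<amin: continue
        h=cv2.convexHull(ct).reshape(-1,2)
        P=np.array([ray(c,p,z)[:2] for p in h])
        (cx,cy),(w,hh),a=cv2.minAreaRect((P*1000).astype(np.float32))
        # long side direction
        L,W,ang=(w,hh,a) if w>hh else (hh,w,a+90)
        ang=(ang)%180
        out.append((ct.reshape(-1,2).mean(0).round(0),np.array([cx,cy]).round(1),round(L,1),round(W,1),round(ang,1)))
    return out
if __name__=="__main__":
    s,im=grab("wrist",sys.argv[1]); c=cam("wrist",s)
    roi=[int(v) for v in sys.argv[3:7]] if len(sys.argv)>3 else None
    for o in faces(im,c,float(sys.argv[2]),100,roi): print(o)
E
python3 hs.py w9 0.031; python3 tgt.py
```

```text
time: 15.0
position: [0.4798, -0.3308, 0.2242]
tool_rot: [-1.225, 1.213, 1.218]
ft_force: [0.4, 0.5, -0.7]
grip_width: 1.001
(array([305., 311.]), array([ 661.3, -342.7]), 302.5, 63.4, 91.2)
(array([318., 250.]), array([ 570.8, -332.5]), 190.9, 32.7, 91.0)
(array([361., 219.]), array([ 532.7, -281.4]), 39.2, 33.7, 100.9)
(array([269., 194.]), array([ 504.8, -388.9]), 39.1, 33.8, 81.2)
(array([532., 188.]), array([504.1, -94.9]), 83.6, 44.8, 177.7)
(array([490., 192.]), array([ 501.5, -135.7]), 99.2, 9.7, 0.1)
(array([285., 122.]), array([ 425.1, -368.3]), 39.3, 33.4, 113.0)
(array([365., 117.]), array([ 418. , -282.5]), 39.2, 33.6, 83.9)
(array([302., 102.]), array([ 447.8, -351. ]), 729.9, 282.0, 90.6)
pos [ 0.4799 -0.331   0.2245] yaw 90.8 down [-0.004 -0.01  -1.   ] t 15.05 F [ 0.4 -0.2  0.9] grip 1.0 j7 2.24
```

View pics/w9.png

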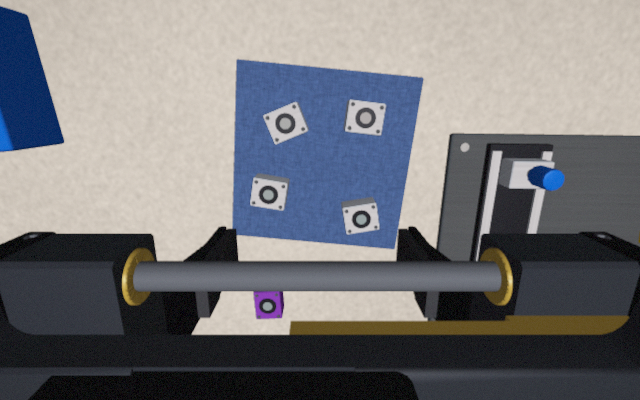

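```bash
python3 tgt.py 0.5327 -0.2814 0.11 100.9;
```

```text
pos [ 0.4799 -0.331   0.2245] yaw 90.8 down [-0.004 -0.01  -1.   ] t 15.05 F [ 0.4 -0.2  0.9] grip 1.0 j7 2.24
travel [ 0.1138 -0.054   0.05  ] dist 0.135
twist -0.1762
```

```bash
python3 -m pendant '[{"travel":[0.03,-0.02,0.02],"twist":-0.06},{"travel":[0.07,-0.04,0.04],"twist":-0.12},{"travel":[0.1,-0.054,0.05],"twist":-0.176},{"travel":[0.114,-0.054,0.05],"twist":-0.176},{"travel":[0.114,-0.054,0.05],"twist":-0.176},{"travel":[0.114,-0.054,0.05],"twist":-0.176}]' 1 30;  python3 tgt.py 0.5327 -0.2814 0.01 100.9;
```

```text
time: 15.8
position: [0.5328, -0.2828, 0.1113]
tool_rot: [-1.354, 1.125, 1.343]
ft_force: [-1.0, 0.2, 0.0]
grip_width: 1.001
pos [ 0.5328 -0.2828  0.1113] yaw 100.77 down [-0.002 -0.011 -1.   ] t 15.8 F [-1.   0.2  0. ] grip 1.001 j7 2.35
travel [ 0.1013 -0.0006  0.0025] dist 0.101
twist -0.0022
```

```bash
python3 -m pendant '[{"travel":[0.03,0,0.001],"twist":0},{"travel":[0.07,0,0.002],"twist":0},{"travel":[0.09,0,0.002],"twist":0},{"travel":[0.101,0,0.002],"twist":0},{"travel":[0.101,0,0.002],"twist":0},{"travel":[0.101,0,0.002],"twist":0}]' 1 30
python3 -m pendant '[{"travel":[0,0,0],"twist":0},{"travel":[0,0,0],"twist":0},{"travel":[0,0,0],"twist":0},{"travel":[0,0,0],"twist":0},{"travel":[0,0,0],"twist":0},{"travel":[0,0,0],"twist":0},{"travel":[0,0,0],"twist":0}]' -1 30
python3 tgt.py; python3 -m pendant '[{"travel":[-0.02,0,0],"twist":0},{"travel":[-0.05,0,0],"twist":0},{"travel":[-0.08,0,0],"twist":0},{"travel":[-0.08,0,0],"twist":0}]'; python3 tgt.py 0.6445 -0.1045 0.09 90.3
```

```text
time: 16.55
position: [0.5332, -0.2826, 0.0116]
tool_rot: [-1.355, 1.124, 1.341]
ft_force: [0.1, -1.1, -0.2]
grip_width: 1.004
time: 17.42
position: [0.5331, -0.2823, 0.0115]
tool_rot: [-1.355, 1.124, 1.342]
ft_force: [-1.4, 0.5, 0.5]
grip_width: 0.455
pos [ 0.5331 -0.2823  0.0115] yaw 100.77 down [-0.    -0.012 -1.   ] t 17.43 F [-1.4  0.5  0.5] grip 0.455 j7 2.41
time: 17.92
position: [0.5352, -0.2828, 0.0952]
tool_rot: [-1.36, 1.122, 1.336]
ft_force: [0.3, -0.1, -1.0]
grip_width: 0.459
pos [ 0.5352 -0.2828  0.0952] yaw 100.75 down [ 0.006 -0.014 -1.   ] t 17.93 F [ 0.3 -0.1 -1. ] grip 0.459 j7 2.36
travel [ 0.0034 -0.1407  0.1548] dist 0.209
twist 0.1824
```

```bash
python3 -m pendant '[{"travel":[-0.01,-0.02,0.02],"twist":0.02},{"travel":[-0.015,-0.05,0.05],"twist":0.06},{"travel":[-0.015,-0.085,0.09],"twist":0.1},{"travel":[-0.015,-0.12,0.13],"twist":0.15},{"travel":[-0.01,-0.14,0.155],"twist":0.182},{"travel":[0,-0.141,0.155],"twist":0.182},{"travel":[0,-0.141,0.155],"twist":0.182},{"travel":[0,-0.141,0.155],"twist":0.182}]'; python3 tgt.py 0.6445 -0.1039 0.033 90.3
```

```text
time: 18.92
position: [0.6439, -0.1066, 0.0934]
tool_rot: [-1.225, 1.215, 1.2]
ft_force: [0.2, -0.3, -0.8]
grip_width: 0.46
pos [ 0.6439 -0.1066  0.0934] yaw 90.15 down [ 0.006 -0.015 -1.   ] t 18.93 F [ 0.2 -0.3 -0.8] grip 0.46 j7 1.86
travel [ 0.0603 -0.0003  0.0036] dist 0.06
twist -0.0025
```

```bash
cat > rails.py <<'E'
import sys
from h import *
s,im=grab("wrist",sys.argv[1]); c=cam("wrist",s)
v=im.astype(int)
for r in range(60,235,25):
    row=v[r]; b=(row.min(1)>120)&(row.max(1)-row.min(1)<40)
    runs=[];st=None
    for i in range(640):
        if b[i] and st is None: st=i
        if (not b[i]) and st is not None:
            if 5<i-st<40: runs.append((st,i-1))
            st=None
    out=[]
    for a,e in runs:
        p=ray(c,(a-.5,r),.025);q=ray(c,(e+.5,r),.025); out.append((p[0].round(4),p[1].round(4),q[1].round(4)))
    print(r,out)
E
python3 rails.py w10
```

```text
60 [(np.float64(0.5421), np.float64(-0.1379), np.float64(-0.1272)), (np.float64(0.542), np.float64(-0.082), np.float64(-0.0714))]
85 [(np.float64(0.5578), np.float64(-0.1378), np.float64(-0.1276)), (np.float64(0.5578), np.float64(-0.0815), np.float64(-0.0713))]
110 [(np.float64(0.5747), np.float64(-0.3312), np.float64(-0.3077)), (np.float64(0.5743), np.float64(-0.1384), np.float64(-0.1273)), (np.float64(0.5741), np.float64(-0.0816), np.float64(-0.0712))]
135 [(np.float64(0.5914), np.float64(-0.1383), np.float64(-0.1276)), (np.float64(0.5912), np.float64(-0.0817), np.float64(-0.0711)), (np.float64(0.5906), np.float64(0.1007), np.float64(0.1145))]
160 [(np.float64(0.6093), np.float64(-0.1382), np.float64(-0.1273)), (np.float64(0.609), np.float64(-0.0818), np.float64(-0.071)), (np.float64(0.6082), np.float64(0.101), np.float64(0.115))]
185 [(np.float64(0.6279), np.float64(-0.138), np.float64(-0.1269)), (np.float64(0.6276), np.float64(-0.0819), np.float64(-0.0709)), (np.float64(0.6265), np.float64(0.1012), np.float64(0.1163))]
210 [(np.float64(0.6474), np.float64(-0.1379), np.float64(-0.1273)), (np.float64(0.647), np.float64(-0.0813), np.float64(-0.0708)), (np.float64(0.6459), np.float64(0.075), np.float64(0.0854)), (np.float64(0.6457), np.float64(0.1023), np.float64(0.1169))]
```

View pics/w10.png

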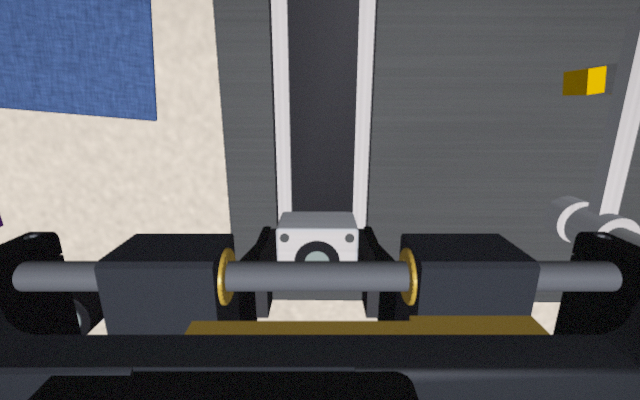

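```bash
python3 -m pendant '[{"travel":[0.02,0,0.002],"twist":0},{"travel":[0.04,0,0.003],"twist":0},{"travel":[0.055,0,0.003],"twist":0},{"travel":[0.060,0,0.003],"twist":0},{"travel":[0.060,0,0.003],"twist":0},{"travel":[0.062,0,0.003],"twist":0},{"travel":[0.062,0,0.003],"twist":0}]'; python3 tgt.py 0.6445 -0.1045 0.0305 90.1
```

```text
time: 19.85
position: [0.645, -0.1043, 0.0322]
tool_rot: [-1.225, 1.213, 1.199]
ft_force: [0.5, -0.1, -1.5]
grip_width: 0.456
pos [ 0.645  -0.1043  0.0322] yaw 90.16 down [ 0.007 -0.015 -1.   ] t 19.85 F [ 0.5 -0.1 -1.5] grip 0.456 j7 1.89
travel [ 0.0017  0.0005 -0.0002] dist 0.002
twist 0.0011
```

```bash
python3 -m pendant '[{"travel":[0.001,0,0],"twist":0},{"travel":[0.002,0,0],"twist":0},{"travel":[0.002,0,0],"twist":0}]'; python3 -m pendant '[{"travel":[0,0,0],"twist":0},{"travel":[0,0,0],"twist":0},{"travel":[0,0,0],"twist":0},{"travel":[-0.02,0,0],"twist":0},{"travel":[-0.06,0,0],"twist":0},{"travel":[-0.1,0,0],"twist":0},{"travel":[-0.12,0,0],"twist":0},{"travel":[-0.12,0,0],"twist":0}]' 1; python3 tgt.py 0.5048 -0.3889 0.15 81.2
```

```text
time: 20.23
position: [0.6453, -0.1043, 0.0307]
tool_rot: [-1.226, 1.213, 1.199]
ft_force: [-0.2, 0.8, 1.7]
grip_width: 0.46
time: 21.22
position: [0.6454, -0.1028, 0.1527]
tool_rot: [-1.227, 1.21, 1.196]
ft_force: [0.5, -0.8, -0.4]
grip_width: 0.998
pos [ 0.6454 -0.1028  0.1527] yaw 90.17 down [ 0.011 -0.014 -1.   ] t 21.23 F [ 0.5 -0.8 -0.4] grip 0.998 j7 1.84
travel [ 0.0052  0.1415 -0.2857] dist 0.319
twist 0.1565
```

```bash
python3 -m pendant '[{"travel":[0,0.02,-0.05],"twist":0.03},{"travel":[0,0.045,-0.1],"twist":0.06},{"travel":[0,0.07,-0.15],"twist":0.09},{"travel":[0,0.095,-0.2],"twist":0.12},{"travel":[0,0.12,-0.25],"twist":0.156},{"travel":[0,0.13,-0.285],"twist":0.156},{"travel":[0,0.13,-0.285],"twist":0.156},{"travel":[0,0.13,-0.285],"twist":0.156},{"travel":[0,0.13,-0.285],"twist":0.156}]'; python3 hs.py w11 0.031 0 0 640 235; python3 tgt.py 0.5048 -0.3889 0.0115 81.2
```

```text
time: 22.35
position: [0.5171, -0.386, 0.1545]
tool_rot: [-1.112, 1.277, 1.084]
ft_force: [-1.0, -0.2, -0.0]
grip_width: 1.002
(array([601., 148.]), array([ 525.3, -136.8]), 145.8, 9.5, 0.2)
(array([324.,  77.]), array([ 424.9, -368.4]), 39.3, 33.2, 112.9)
(array([427.,  51.]), array([ 417.7, -282.4]), 38.8, 33.1, 84.2)
(array([312., 122.]), array([ 463. , -404.5]), 563.5, 200.4, 81.2)
pos [ 0.5172 -0.3862  0.1547] yaw 81.39 down [ 0.011 -0.013 -1.   ] t 22.4 F [-0.5 -0.  -0.1] grip 0.996 j7 2.22
travel [ 0.1431  0.0137 -0.0029] dist 0.144
twist 0.0032
```

View pics/w11.png

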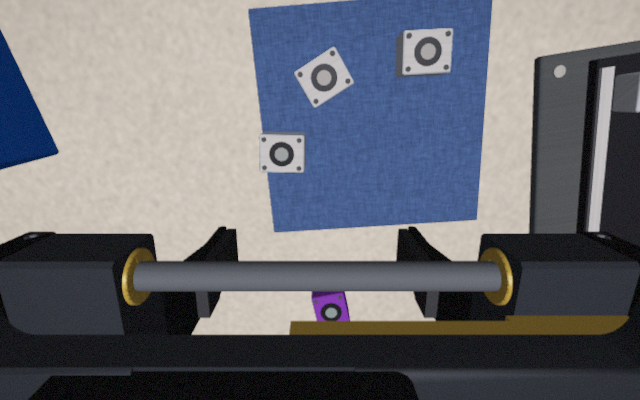

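```bash
python3 - <<'E'
from h import *
s=ctrl.get_state(); im=cv2.imread("pics/w11.png")[:,:,::-1].copy(); crop(im,240,115,330,190,8,"w11c"); c=cam("wrist",s)
g=im.min(2); print(g[153,258:308]); 
E
```

```text
[185 173 188 194 199 198 197 196 196 197 187 122  52  51  53  48  89 147
 159 159 160 160 160 159 157 158 159 159 158 152 102  52  53  53  53 106
 182 198 197 198 197 197 196 196 192 173 122  80  69  71]
```

View pics/w11c.png

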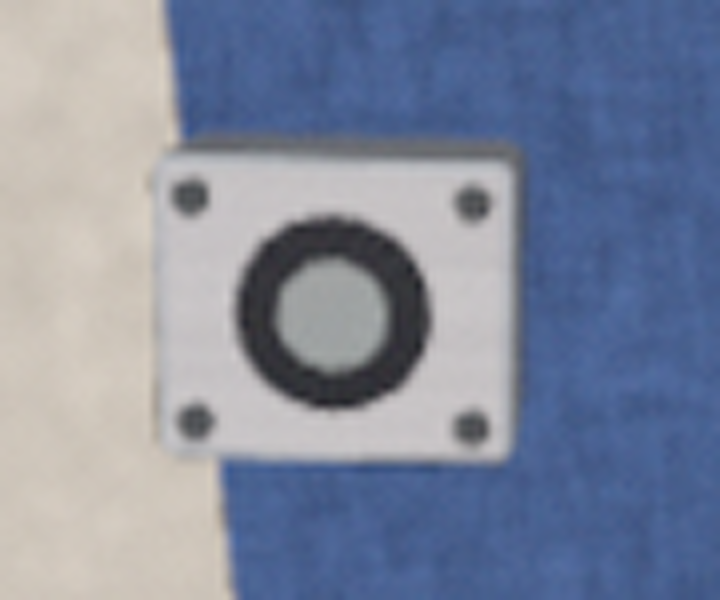

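```bash
python3 - <<'E'
from h import *
s=ctrl.get_state();c=cam("wrist",s)
P=np.array([ray(c,(240+u/8-.44,115+v/8-.44),.031)[:2] for u,v in [(155,155),(520,158),(515,462),(163,457),(333,313)]])*1000
print(P.round(1)); print(cv2.minAreaRect(P[:4].astype(np.float32)))
e=P[1]+P[2]-P[0]-P[3]; print(np.degrees(np.arctan2(e[1],e[0])), P[:4].mean(0))
for a,b in [((192,197),(473,203)),((195,421),(472,428))]:
    q=ray(c,(240+b[0]/8,115+b[1]/8),.031)-ray(c,(240+a[0]/8,115+a[1]/8),.031);print(np.degrees(np.arctan2(q[1],q[0])))
E
python3 tgt.py 0.4869 -0.4125 0.0115 81
```

```text
[[ 462.6 -431.2]
 [ 468.9 -391.7]
 [ 502.4 -397.7]
 [ 495.9 -437.1]
 [ 482.6 -415.1]]
((482.4102783203125, -414.3982238769531), (40.38190460205078, 33.969791412353516), 80.65670013427734)
80.80152557193617 [ 482.45519053 -414.43622938]
80.20844380995946
80.00646406024276
pos [ 0.5172 -0.3862  0.1547] yaw 81.39 down [ 0.011 -0.013 -1.   ] t 22.4 F [-0.5 -0.  -0.1] grip 0.996 j7 2.22
travel [ 0.1432  0.0278 -0.0289] dist 0.149
twist 0.0067
```

```bash
python3 tgt.py 0.4825 -0.4147 0.0115 80.4; python3 -m pendant '[{"travel":[0.02,0.015,-0.015],"twist":0.015},{"travel":[0.05,0.03,-0.03],"twist":0.017},{"travel":[0.08,0.032,-0.03],"twist":0.017},{"travel":[0.08,0.032,-0.03],"twist":0.017},{"travel":[0.08,0.032,-0.03],"twist":0.017}]' 1 30;  python3 tgt.py 0.4825 -0.4147 0.0115 80.4
```

```text
pos [ 0.5172 -0.3862  0.1547] yaw 81.39 down [ 0.011 -0.013 -1.   ] t 22.4 F [-0.5 -0.  -0.1] grip 0.996 j7 2.22
travel [ 0.1432  0.0319 -0.0317] dist 0.15
twist 0.0172
time: 23.02
position: [0.4833, -0.4118, 0.0758]
tool_rot: [-1.102, 1.283, 1.071]
ft_force: [0.7, 0.2, 1.2]
grip_width: 0.999
pos [ 0.4833 -0.4118  0.0758] yaw 80.51 down [ 0.012 -0.014 -1.   ] t 23.02 F [0.7 0.2 1.2] grip 0.999 j7 2.3
travel [ 0.0643  0.0012 -0.0022] dist 0.064
twist 0.0018
```

```bash
python3 -m pendant '[{"travel":[0.02,0.001,-0.002],"twist":0},{"travel":[0.045,0.001,-0.002],"twist":0},{"travel":[0.064,0.001,-0.002],"twist":0},{"travel":[0.064,0.001,-0.002],"twist":0},{"travel":[0.064,0.001,-0.002],"twist":0}]' 1 30
python3 -m pendant '[{"travel":[0,0,0],"twist":0},{"travel":[0,0,0],"twist":0},{"travel":[0,0,0],"twist":0},{"travel":[0,0,0],"twist":0},{"travel":[0,0,0],"twist":0},{"travel":[0,0,0],"twist":0},{"travel":[0,0,0],"twist":0}]' -1 30
python3 tgt.py; python3 -m pendant '[{"travel":[-0.02,0,0],"twist":0},{"travel":[-0.05,0,0],"twist":0},{"travel":[-0.09,0,0],"twist":0},{"travel":[-0.1,0,0],"twist":0}]'; python3 tgt.py 0.6015 -0.1045 0.10 90.1
```

```text
time: 23.65
position: [0.4831, -0.415, 0.0123]
tool_rot: [-1.103, 1.283, 1.07]
ft_force: [0.1, -0.0, 1.0]
grip_width: 1.001
time: 24.52
position: [0.4831, -0.4149, 0.0123]
tool_rot: [-1.103, 1.282, 1.07]
ft_force: [0.6, 0.7, 0.4]
grip_width: 0.458
pos [ 0.4831 -0.4149  0.0123] yaw 80.5 down [ 0.013 -0.015 -1.   ] t 24.52 F [0.6 0.7 0.4] grip 0.458 j7 2.35
time: 25.02
position: [0.4831, -0.4152, 0.1164]
tool_rot: [-1.107, 1.281, 1.064]
ft_force: [-0.2, -0.6, -0.8]
grip_width: 0.458
pos [ 0.4831 -0.4152  0.1164] yaw 80.48 down [ 0.018 -0.018 -1.   ] t 25.02 F [-0.2 -0.6 -0.8] grip 0.458 j7 2.29
travel [ 0.0129 -0.0651  0.3263] dist 0.333
twist -0.1679
```

```bash
python3 -m pendant '[{"travel":[0,-0.01,0.05],"twist":-0.02},{"travel":[0,-0.02,0.1],"twist":-0.05},{"travel":[0,-0.03,0.15],"twist":-0.08},{"travel":[0,-0.04,0.2],"twist":-0.11},{"travel":[0,-0.05,0.25],"twist":-0.14},{"travel":[0,-0.065,0.3],"twist":-0.168},{"travel":[0.01,-0.065,0.326],"twist":-0.168},{"travel":[0.013,-0.065,0.326],"twist":-0.168},{"travel":[0.013,-0.065,0.326],"twist":-0.168},{"travel":[0.013,-0.065,0.326],"twist":-0.168}]'; python3 tgt.py 0.6015 -0.1045 0.033 90.1
```

```text
time: 26.28
position: [0.601, -0.107, 0.1003]
tool_rot: [-1.231, 1.21, 1.186]
ft_force: [0.8, 0.2, -1.0]
grip_width: 0.458
pos [ 0.601  -0.107   0.1003] yaw 89.93 down [ 0.018 -0.019 -1.   ] t 26.27 F [ 0.8  0.2 -1. ] grip 0.458 j7 1.84
travel [0.0672 0.0007 0.0037] dist 0.067
twist -0.003
```

```bash
python3 hs.py w12 0.05; python3 -m pendant '[{"travel":[0.02,0,0.002],"twist":0},{"travel":[0.04,0,0.003],"twist":0},{"travel":[0.06,0,0.003],"twist":0},{"travel":[0.067,0.001,0.003],"twist":0},{"travel":[0.067,0.001,0.003],"twist":0},{"travel":[0.069,0.001,0.003],"twist":0},{"travel":[0.069,0.001,0.003],"twist":0}]'; python3 tgt.py 0.6015 -0.1045 0.0313 90.1
```

```text
(array([ 87., 307.]), array([ 679.8, -286.6]), 29.6, 20.9, 179.1)
(array([316., 256.]), array([ 633.4, -108.8]), 15.3, 6.4, 90.5)
(array([558., 255.]), array([632.1,  63.6]), 16.6, 6.2, 117.9)
(array([609., 165.]), array([567.8,  83.8]), 91.6, 12.2, 1.9)
(array([322., 127.]), array([ 553.8, -105.2]), 169.1, 62.3, 178.7)
(array([140., 152.]), array([ 554. , -252.3]), 169.7, 169.3, 0.1)
time: 27.2
position: [0.6017, -0.1051, 0.0315]
tool_rot: [-1.231, 1.209, 1.185]
ft_force: [0.3, 0.1, -0.4]
grip_width: 0.458
pos [ 0.6017 -0.1051  0.0315] yaw 89.94 down [ 0.019 -0.019 -1.   ] t 27.2 F [ 0.3  0.1 -0.4] grip 0.458 j7 1.88
travel [0.0002 0.0002 0.0006] dist 0.001
twist -0.0028
```

View pics/w12.png

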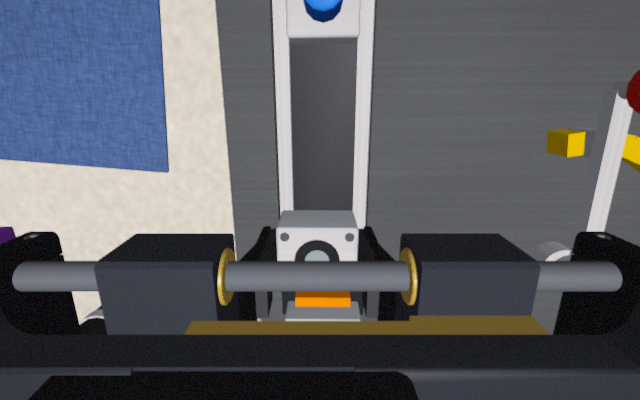

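```bash
python3 -m pendant '[{"travel":[0.001,0,0],"twist":0},{"travel":[0.001,0,0],"twist":0}]'; python3 -m pendant '[{"travel":[0,0,0],"twist":0},{"travel":[0,0,0],"twist":0},{"travel":[0,0,0],"twist":0},{"travel":[-0.02,0,0],"twist":0},{"travel":[-0.06,0,0],"twist":0},{"travel":[-0.1,0,0],"twist":0},{"travel":[-0.14,0,0],"twist":0},{"travel":[-0.16,0.02,0],"twist":0},{"travel":[-0.16,0.02,0],"twist":0},{"travel":[-0.16,0.02,0],"twist":0}]' 1; python3 - <<'E'
from h import *
s,im=grab("scene","s13"); crop(im,170,140,350,280,4,"s13c")
E
python3 tgt.py 0.468 -0.2825 0.12 84.1
```

```text
time: 27.45
position: [0.6018, -0.1051, 0.0314]
tool_rot: [-1.231, 1.209, 1.186]
ft_force: [-2.5, 0.5, 5.1]
grip_width: 0.459
time: 28.7
position: [0.5788, -0.1019, 0.1909]
tool_rot: [-1.231, 1.208, 1.186]
ft_force: [0.8, 0.3, -0.6]
grip_width: 1.002
pos [ 0.5786 -0.1018  0.1903] yaw 89.96 down [ 0.019 -0.018 -1.   ] t 28.75 F [-0.6 -0.6 -0.2] grip 1.001 j7 1.79
travel [ 0.0715  0.1118 -0.1794] dist 0.223
twist 0.1022
```

View pics/s13c.png

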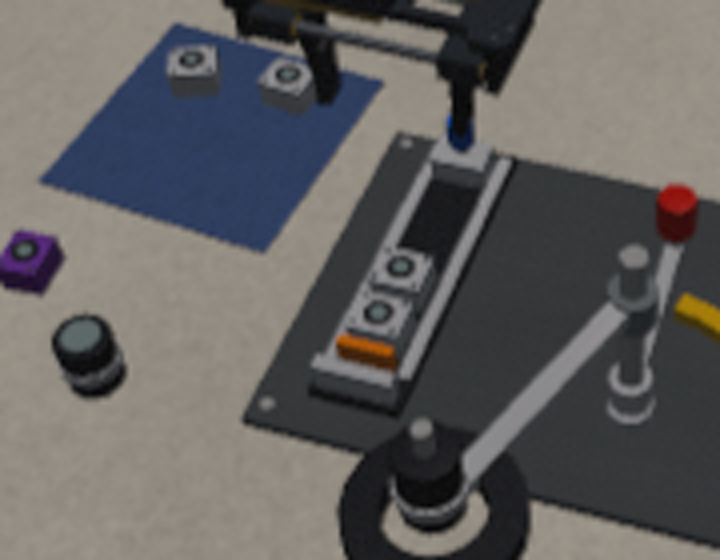

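```bash
python3 -m pendant '[{"travel":[0,0.02,-0.04],"twist":0.02},{"travel":[0.01,0.05,-0.08],"twist":0.05},{"travel":[0.03,0.08,-0.13],"twist":0.1},{"travel":[0.05,0.112,-0.179],"twist":0.102},{"travel":[0.05,0.112,-0.179],"twist":0.102},{"travel":[0.05,0.112,-0.179],"twist":0.102},{"travel":[0.05,0.112,-0.179],"twist":0.102}]'; python3 hs.py w14 0.031 150 0 500 225; python3 tgt.py 0.4177 -0.2825 0.0115 84
```

```text
time: 29.62
position: [0.4687, -0.2802, 0.1414]
tool_rot: [-1.157, 1.253, 1.113]
ft_force: [0.8, -0.5, 0.2]
grip_width: 0.997
(array([487., 189.]), array([ 483.3, -135.4]), 64.8, 9.8, 0.2)
(array([211., 149.]), array([ 424.8, -368.2]), 39.4, 33.5, 112.7)
(array([155., 173.]), array([ 440.6, -417.2]), 99.4, 16.4, 165.7)
(array([311., 130.]), array([ 417.9, -282.6]), 39.2, 33.5, 84.3)
(array([348.,  75.]), array([ 412.6, -268.7]), 282.5, 178.4, 84.0)
pos [ 0.4687 -0.2803  0.1415] yaw 84.28 down [ 0.019 -0.018 -1.   ] t 29.68 F [ 0.8  0.4 -0. ] grip 1.001 j7 2.06
travel [ 0.129   0.0532 -0.0052] dist 0.14
twist 0.005
```

View pics/w14.png

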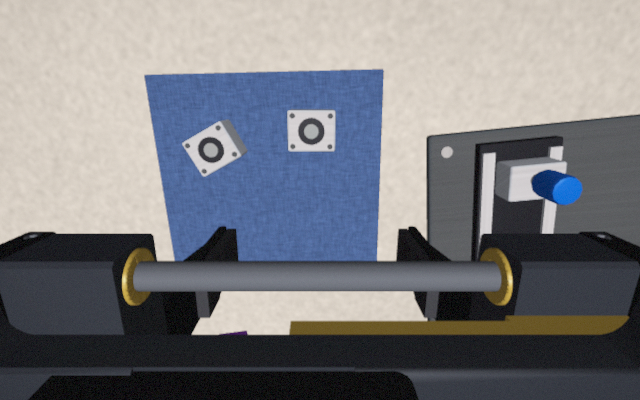

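D is unchanged at (311,130) px, C at (211,149). Descend on D.

```bash
python3 -m pendant '[{"travel":[0.03,0.02,-0.002],"twist":0},{"travel":[0.06,0.05,-0.005],"twist":0},{"travel":[0.08,0.053,-0.005],"twist":0},{"travel":[0.08,0.053,-0.005],"twist":0},{"travel":[0.08,0.053,-0.005],"twist":0}]' 1 30;  python3 tgt.py 0.4179 -0.2826 0.0115 84.2
```

```text
time: 30.3
position: [0.4185, -0.2814, 0.0615]
tool_rot: [-1.16, 1.252, 1.113]
ft_force: [-0.3, -0.4, -0.3]
grip_width: 1.002
pos [ 0.4185 -0.2814  0.0615] yaw 84.37 down [ 0.02  -0.019 -1.   ] t 30.3 F [-0.3 -0.4 -0.3] grip 1.002 j7 2.13
travel [ 0.05    0.0015 -0.0004] dist 0.05
twist 0.003
```

```bash
python3 -m pendant '[{"travel":[0.02,0.001,0],"twist":0},{"travel":[0.04,0.001,0],"twist":0},{"travel":[0.05,0.001,0],"twist":0},{"travel":[0.05,0.001,0],"twist":0},{"travel":[0.05,0.001,0],"twist":0}]' 1 30
python3 -m pendant '[{"travel":[0,0,0],"twist":0},{"travel":[0,0,0],"twist":0},{"travel":[0,0,0],"twist":0},{"travel":[0,0,0],"twist":0},{"travel":[0,0,0],"twist":0},{"travel":[0,0,0],"twist":0},{"travel":[0,0,0],"twist":0}]' -1 30
python3 tgt.py; python3 -m pendant '[{"travel":[-0.02,0,0],"twist":0},{"travel":[-0.05,0,0],"twist":0},{"travel":[-0.09,0,0],"twist":0},{"travel":[-0.12,0,0],"twist":0},{"travel":[-0.12,0,0],"twist":0}]'; python3 tgt.py 0.5585 -0.1045 0.12 90.1
```

```text
time: 30.92
position: [0.4193, -0.2826, 0.0124]
tool_rot: [-1.161, 1.251, 1.112]
ft_force: [0.6, 0.5, 0.7]
grip_width: 0.997
time: 31.8
position: [0.4192, -0.2826, 0.0123]
tool_rot: [-1.161, 1.251, 1.112]
ft_force: [-0.3, -0.0, -0.0]
grip_width: 0.46
pos [ 0.4192 -0.2826  0.0123] yaw 84.38 down [ 0.021 -0.019 -1.   ] t 31.8 F [-0.3 -0.  -0. ] grip 0.46 j7 2.2
time: 32.42
position: [0.4182, -0.281, 0.1343]
tool_rot: [-1.163, 1.248, 1.108]
ft_force: [0.5, 0.3, -0.9]
grip_width: 0.454
pos [ 0.4182 -0.281   0.1343] yaw 84.38 down [ 0.026 -0.02  -0.999] t 32.42 F [ 0.5  0.3 -0.9] grip 0.454 j7 2.04
travel [ 0.0144 -0.122   0.1896] dist 0.226
twist -0.0998
```

```bash
python3 -m pendant '[{"travel":[0,-0.04,0.03],"twist":-0.02},{"travel":[0,-0.08,0.07],"twist":-0.04},{"travel":[0,-0.11,0.11],"twist":-0.07},{"travel":[0,-0.122,0.16],"twist":-0.1},{"travel":[0.014,-0.122,0.19],"twist":-0.1},{"travel":[0.014,-0.122,0.19],"twist":-0.1},{"travel":[0.014,-0.122,0.19],"twist":-0.1},{"travel":[0.014,-0.122,0.19],"twist":-0.1}]'; python3 tgt.py 0.5585 -0.1045 0.033 90.1
```

```text
time: 33.42
position: [0.5581, -0.1059, 0.1204]
tool_rot: [-1.237, 1.206, 1.18]
ft_force: [1.4, 0.1, -2.0]
grip_width: 0.457
pos [ 0.5581 -0.1059  0.1204] yaw 89.96 down [ 0.026 -0.021 -0.999] t 33.42 F [ 1.4  0.1 -2. ] grip 0.457 j7 1.81
travel [0.0873 0.0019 0.0033] dist 0.087
twist -0.0024
```

```bash
python3 -m pendant '[{"travel":[0.03,0,0.001],"twist":0},{"travel":[0.055,0.001,0.002],"twist":0},{"travel":[0.075,0.002,0.003],"twist":0},{"travel":[0.086,0.002,0.003],"twist":0},{"travel":[0.088,0.002,0.003],"twist":0},{"travel":[0.089,0.002,0.003],"twist":0},{"travel":[0.089,0.002,0.003],"twist":0}]'; python3 tgt.py 0.5585 -0.1045 0.0313 90.1
```

```text
time: 34.3
position: [0.5591, -0.1049, 0.032]
tool_rot: [-1.237, 1.205, 1.179]
ft_force: [-0.4, 0.7, -1.5]
grip_width: 0.455
pos [ 0.5591 -0.1049  0.032 ] yaw 89.96 down [ 0.027 -0.021 -0.999] t 34.3 F [-0.4  0.7 -1.5] grip 0.455 j7 1.87
travel [0.0007 0.0006 0.0004] dist 0.001
twist -0.0025
```

```bash
python3 -m pendant '[{"travel":[0.001,0,0],"twist":0},{"travel":[0.001,0,0],"twist":0}]'; python3 -m pendant '[{"travel":[0,0,0],"twist":0},{"travel":[0,0,0],"twist":0},{"travel":[0,0,0],"twist":0},{"travel":[-0.02,0,0],"twist":0},{"travel":[-0.06,0,0],"twist":0},{"travel":[-0.1,0,0],"twist":0},{"travel":[-0.14,0,0],"twist":0},{"travel":[-0.16,0.0,0],"twist":0},{"travel":[-0.16,0.0,-0.02],"twist":0.15},{"travel":[-0.16,0.0,-0.04],"twist":0.3}]' 1; python3 tgt.py 0.44 -0.36 0.17 -67
```

```text
time: 34.55
position: [0.5596, -0.1049, 0.0315]
tool_rot: [-1.238, 1.204, 1.178]
ft_force: [0.6, 0.2, 0.5]
grip_width: 0.462
time: 35.8
position: [0.5554, -0.1421, 0.1943]
tool_rot: [-1.009, 1.325, 0.951]
ft_force: [0.2, 0.4, -0.0]
grip_width: 1.001
pos [ 0.5554 -0.1421  0.1943] yaw 72.52 down [ 0.031 -0.021 -0.999] t 35.8 F [ 0.2  0.4 -0. ] grip 1.001 j7 1.55
travel [ 0.0252  0.0455 -0.2422] dist 0.248
twist 2.4351
```

```bash
python3 -m pendant '[{"travel":[0,0.005,-0.03],"twist":0.17},{"travel":[0,0.01,-0.06],"twist":0.34},{"travel":[0,0.015,-0.09],"twist":0.51},{"travel":[0,0.02,-0.12],"twist":0.68},{"travel":[0,0.025,-0.15],"twist":0.85},{"travel":[0,0.03,-0.18],"twist":1.02},{"travel":[0,0.035,-0.2],"twist":1.19},{"travel":[0,0.04,-0.22],"twist":1.36},{"travel":[0,0.045,-0.235],"twist":1.53},{"travel":[0,0.045,-0.242],"twist":1.7}]'; python3 tgt.py 0.4 -0.36 0.17 -67
```

```text
time: 37.05
position: [0.4389, -0.3607, 0.1966]
tool_rot: [0.334, 1.507, -0.355]
ft_force: [-0.1, 0.7, -0.4]
grip_width: 1.001
pos [ 0.4389 -0.3607  0.1966] yaw -25.3 down [ 0.032 -0.021 -0.999] t 37.05 F [-0.1  0.7 -0.4] grip 1.001 j7 0.36
travel [ 0.0253 -0.0159 -0.0364] dist 0.047
twist 0.7277
```

```bash
python3 tgt.py 0.4249 -0.3683 0.1 -67.2; python3 -m pendant '[{"travel":[0.02,0.005,-0.005],"twist":0.18},{"travel":[0.05,0.005,-0.01],"twist":0.36},{"travel":[0.08,0.01,-0.01],"twist":0.54},{"travel":[0.095,0.011,-0.01],"twist":0.731},{"travel":[0.097,0.011,-0.01],"twist":0.731},{"travel":[0.097,0.011,-0.01],"twist":0.731},{"travel":[0.097,0.011,-0.01],"twist":0.731}]'; python3 tgt.py 0.4249 -0.3683 0.0115 -67.2
```

```text
pos [ 0.4389 -0.3607  0.1966] yaw -25.3 down [ 0.032 -0.021 -0.999] t 37.05 F [-0.1  0.7 -0.4] grip 1.001 j7 0.36
travel [ 0.0963 -0.0124 -0.013 ] dist 0.098
twist 0.7312
time: 37.92
position: [0.4382, -0.349, 0.1004]
tool_rot: [0.906, 1.331, -0.904]
ft_force: [-0.6, -0.5, 0.3]
grip_width: 0.997
pos [ 0.4382 -0.349   0.1004] yaw -67.13 down [ 0.034 -0.021 -0.999] t 37.92 F [-0.6 -0.5  0.3] grip 0.997 j7 -0.25
travel [ 0.0888 -0.0218  0.0097] dist 0.092
twist 0.0012
```

```bash
python3 hs.py w15 0.031 150 0 500 225;python3 -m pendant '[{"travel":[0.01,-0.012,0.005],"twist":0},{"travel":[0.02,-0.022,0.01],"twist":0},{"travel":[0.03,-0.022,0.01],"twist":0},{"travel":[0.03,-0.022,0.01],"twist":0}]'; python3 tgt.py 0.4249 -0.3683 0.0115 -67.2
```

```text
(array([329., 217.]), array([ 435.4, -363.8]), 39.2, 9.6, 112.2)
(array([444.,  94.]), array([ 525.3, -393.7]), 173.2, 117.4, 30.8)
(array([170.,  71.]), array([ 482.8, -215. ]), 124.8, 38.7, 175.5)
time: 38.48
position: [0.4219, -0.3669, 0.0689]
tool_rot: [0.907, 1.333, -0.905]
ft_force: [-0.1, -0.4, 0.6]
grip_width: 1.0
pos [ 0.4219 -0.3669  0.0689] yaw -67.19 down [ 0.032 -0.02  -0.999] t 38.48 F [-0.1 -0.4  0.6] grip 1.0 j7 -0.17
travel [0.0575 0.0009 0.0007] dist 0.057
twist 0.0002
```

View pics/w15.png

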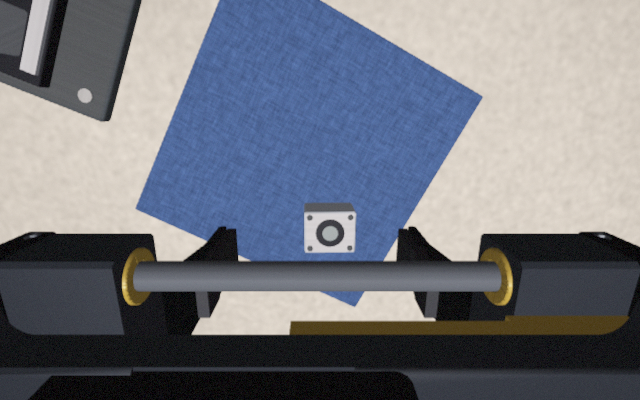

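```bash
python3 -m pendant '[{"travel":[0.02,0.001,0.001],"twist":0},{"travel":[0.04,0.001,0.001],"twist":0},{"travel":[0.057,0.001,0.001],"twist":0},{"travel":[0.057,0.001,0.001],"twist":0},{"travel":[0.057,0.001,0.001],"twist":0}]' 1 30
python3 -m pendant '[{"travel":[0,0,0],"twist":0},{"travel":[0,0,0],"twist":0},{"travel":[0,0,0],"twist":0},{"travel":[0,0,0],"twist":0},{"travel":[0,0,0],"twist":0},{"travel":[0,0,0],"twist":0},{"travel":[0,0,0],"twist":0}]' -1 30
python3 tgt.py; python3 -m pendant '[{"travel":[-0.02,0,0],"twist":0},{"travel":[-0.05,0,0],"twist":0},{"travel":[-0.09,0,0],"twist":0},{"travel":[-0.12,0,0],"twist":0},{"travel":[-0.12,0,0],"twist":0}]'; python3 tgt.py 0.5165 -0.1045 0.13 -89.9
```

```text
time: 39.1
position: [0.4251, -0.369, 0.0122]
tool_rot: [0.907, 1.333, -0.905]
ft_force: [0.2, -0.3, 0.2]
grip_width: 0.996
time: 39.98
position: [0.4251, -0.3689, 0.0121]
tool_rot: [0.907, 1.333, -0.905]
ft_force: [-0.8, 0.5, 1.8]
grip_width: 0.459
pos [ 0.4251 -0.3689  0.0121] yaw -67.21 down [ 0.032 -0.02  -0.999] t 39.98 F [-0.8  0.5  1.8] grip 0.459 j7 -0.1
time: 40.6
position: [0.4225, -0.3679, 0.1352]
tool_rot: [0.907, 1.327, -0.904]
ft_force: [0.6, 0.1, -0.7]
grip_width: 0.459
pos [ 0.4225 -0.3679  0.1352] yaw -67.23 down [ 0.037 -0.022 -0.999] t 40.6 F [ 0.6  0.1 -0.7] grip 0.459 j7 -0.25
travel [ 0.0029  0.1886 -0.2066] dist 0.28
twist 0.3957
```

```bash
python3 -m pendant '[{"travel":[-0.005,0.03,-0.035],"twist":0.06},{"travel":[-0.01,0.06,-0.07],"twist":0.12},{"travel":[-0.01,0.1,-0.11],"twist":0.2},{"travel":[-0.01,0.13,-0.145],"twist":0.28},{"travel":[-0.01,0.165,-0.18],"twist":0.36},{"travel":[-0.005,0.188,-0.206],"twist":0.396},{"travel":[0.0,0.189,-0.207],"twist":0.396},{"travel":[0.0,0.189,-0.207],"twist":0.396},{"travel":[0.0,0.189,-0.207],"twist":0.396}]'; python3 tgt.py 0.5165 -0.1045 0.033 -89.9; python3 hs.py w16 0.05 
```

```text
time: 41.72
position: [0.516, -0.1056, 0.1328]
tool_rot: [1.21, 1.165, -1.193]
ft_force: [-0.3, 0.1, -0.7]
grip_width: 0.464
pos [ 0.516  -0.1056  0.1328] yaw -90.06 down [ 0.037 -0.023 -0.999] t 41.73 F [-0.3  0.1 -0.7] grip 0.464 j7 -1.29
travel [ 0.0997 -0.0032 -0.0034] dist 0.1
twist -0.0029
(array([317., 307.]), array([ 425.8, -108.4]), 104.5, 28.0, 89.1)
(array([ 89., 312.]), array([422.1,  86. ]), 42.0, 21.8, 1.2)
(array([317., 256.]), array([ 473.3, -108.1]), 18.3, 8.0, 89.3)
(array([317., 241.]), array([ 482.8, -108. ]), 66.6, 29.0, 89.4)
(array([ 55., 115.]), array([581. ,  84.1]), 118.4, 12.1, 1.9)
(array([312.,  27.]), array([ 644.9, -104.7]), 39.4, 32.9, 90.1)
(array([495., 101.]), array([ 565.7, -263. ]), 195.4, 188.9, 0.3)
(array([329., 110.]), array([ 587. , -109.9]), 151.4, 48.9, 0.1)
(array([277., 111.]), array([580. , -78.8]), 164.9, 9.3, 0.1)
(array([70., 23.]), array([646.8,  63.4]), 28.6, 12.6, 168.2)
(array([26., 18.]), array([650.4,  91.5]), 30.5, 15.6, 113.6)
```

View pics/w16.png

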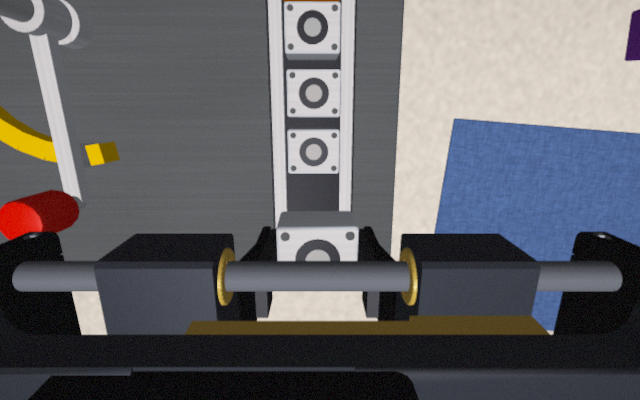

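```bash
python3 -m pendant '[{"travel":[0.03,-0.001,-0.001],"twist":0},{"travel":[0.06,-0.002,-0.002],"twist":0},{"travel":[0.085,-0.003,-0.003],"twist":0},{"travel":[0.098,-0.003,-0.003],"twist":0},{"travel":[0.1,-0.003,-0.003],"twist":0},{"travel":[0.101,-0.003,-0.003],"twist":0},{"travel":[0.101,-0.003,-0.003],"twist":0}]'; python3 tgt.py 0.5165 -0.1045 0.0313 -89.9
```

```text
time: 42.65
position: [0.5177, -0.1048, 0.0327]
tool_rot: [1.212, 1.164, -1.191]
ft_force: [-0.9, 0.2, -0.9]
grip_width: 0.458
pos [ 0.5177 -0.1048  0.0327] yaw -90.06 down [ 0.039 -0.022 -0.999] t 42.65 F [-0.9  0.2 -0.9] grip 0.458 j7 -1.13
travel [ 0.0014 -0.0012 -0.0003] dist 0.002
twist -0.0028
```

Lower, release, rise and check the row.

```bash
python3 -m pendant '[{"travel":[0.001,0,0],"twist":0},{"travel":[0.002,0,0],"twist":0},{"travel":[0.002,0,0],"twist":0}]'; python3 -m pendant '[{"travel":[0,0,0],"twist":0},{"travel":[0,0,0],"twist":0},{"travel":[0,0,0],"twist":0},{"travel":[-0.02,0,0],"twist":0},{"travel":[-0.06,0,0],"twist":0},{"travel":[-0.1,-0.02,0],"twist":0},{"travel":[-0.14,-0.045,0],"twist":0},{"travel":[-0.15,-0.045,0.0],"twist":0},{"travel":[-0.15,-0.045,0],"twist":0},{"travel":[-0.15,-0.045,0],"twist":0}]' 1; python3 tgt.py 0.4725 -0.1045 0.063 -89.9;  python3 hs.py w17 0.05 200 0 420 230
```

```text
time: 43.02
position: [0.5184, -0.1047, 0.0313]
tool_rot: [1.212, 1.163, -1.19]
ft_force: [-0.0, 0.9, 3.1]
grip_width: 0.46
time: 44.28
position: [0.467, -0.1015, 0.1785]
tool_rot: [1.211, 1.164, -1.192]
ft_force: [0.3, 0.1, -0.6]
grip_width: 0.998
pos [ 0.467  -0.1015  0.1785] yaw -90.07 down [ 0.039 -0.023 -0.999] t 44.27 F [ 0.3  0.1 -0.6] grip 0.998 j7 -1.6
travel [0.1156 0.0011 0.0004] dist 0.116
twist -0.0029
(array([317., 135.]), array([ 518.8, -104.8]), 39.0, 32.7, 89.9)
(array([354., 160.]), array([530.2, -99.2]), 209.3, 199.1, 89.4)
(array([313.,  98.]), array([ 543.3, -104.1]), 170.4, 61.2, 0.2)
```

View pics/w17.png

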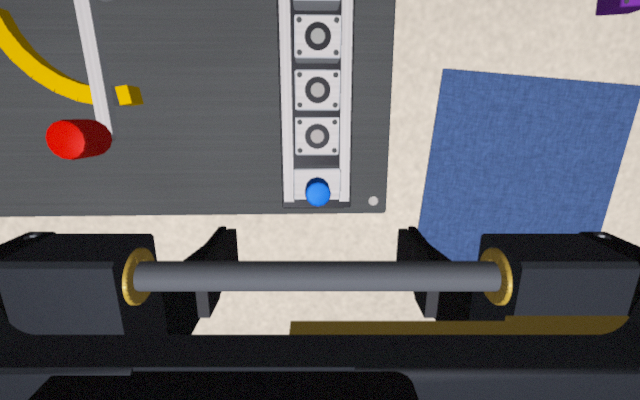

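```bash
python3 -m pendant '[{"travel":[0.04,0.001,0.001],"twist":0},{"travel":[0.08,0.001,0.001],"twist":0},{"travel":[0.105,0.001,0.001],"twist":0},{"travel":[0.115,0.001,0.001],"twist":0},{"travel":[0.115,0.001,0.001],"twist":0},{"travel":[0.115,0.001,0.001],"twist":0}]' 1 50; python3 tgt.py; python3 -m pendant '[{"travel":[0,0,0],"twist":0},{"travel":[0,0,0],"twist":0},{"travel":[0,0,0],"twist":0},{"travel":[0,0,0],"twist":0},{"travel":[0,0,0],"twist":0},{"travel":[0,0,0],"twist":0},{"travel":[0,0,0],"twist":0},{"travel":[0,0,0],"twist":0},{"travel":[0,0,0],"twist":0}]' -1 50; python3 tgt.py
```

```text
time: 45.08
position: [0.4722, -0.106, 0.0634]
tool_rot: [1.209, 1.162, -1.195]
ft_force: [-0.3, 0.2, 0.4]
grip_width: 1.001
pos [ 0.4722 -0.106   0.0634] yaw -90.1 down [ 0.037 -0.026 -0.999] t 45.08 F [-0.3  0.2  0.4] grip 1.001 j7 -1.25
time: 46.2
position: [0.4722, -0.1047, 0.0633]
tool_rot: [1.21, 1.164, -1.194]
ft_force: [0.0, 4.8, 1.6]
grip_width: 0.235
pos [ 0.4722 -0.1047  0.0633] yaw -90.07 down [ 0.037 -0.024 -0.999] t 46.2 F [0.  4.8 1.6] grip 0.235 j7 -1.25
```

```bash
python3 -m pendant '[{"travel":[0,0.004,0],"twist":0},{"travel":[0,0.008,0],"twist":0},{"travel":[0.0005,0.013,0],"twist":0},{"travel":[0.0007,0.018,0],"twist":0},{"travel":[0.0009,0.023,0],"twist":0},{"travel":[0.001,0.028,0],"twist":0},{"travel":[0.0012,0.033,0],"twist":0},{"travel":[0.0014,0.037,0],"twist":0},{"travel":[0.0015,0.04,0],"twist":0},{"travel":[0.0015,0.04,0],"twist":0}]'; python3 tgt.py
```

```text
time: 47.45
position: [0.51, -0.1046, 0.0632]
tool_rot: [1.208, 1.169, -1.197]
ft_force: [-7.2, 4.1, 10.4]
grip_width: 0.238
pos [ 0.51   -0.1046  0.0632] yaw -90.07 down [ 0.031 -0.022 -0.999] t 47.45 F [-7.2  4.1 10.4] grip 0.238 j7 -1.16
```

```bash
python3 -m pendant '[{"travel":[0,0.003,0],"twist":0},{"travel":[0,0.006,0],"twist":0},{"travel":[0,0.008,0],"twist":0},{"travel":[0,0.008,0],"twist":0}]'; python3 tgt.py; python3 - <<'E'
from h import *
s,im=grab("scene","s18"); crop(im,220,170,330,250,7,"s18c")
grab("wrist","w18")
E
```

```text
time: 47.95
position: [0.5157, -0.1045, 0.0632]
tool_rot: [1.206, 1.174, -1.201]
ft_force: [-7.1, 2.5, 8.3]
grip_width: 0.235
pos [ 0.5157 -0.1045  0.0632] yaw -90.07 down [ 0.026 -0.021 -0.999] t 47.95 F [-7.1  2.5  8.3] grip 0.235 j7 -1.15
```

View pics/s18c.png

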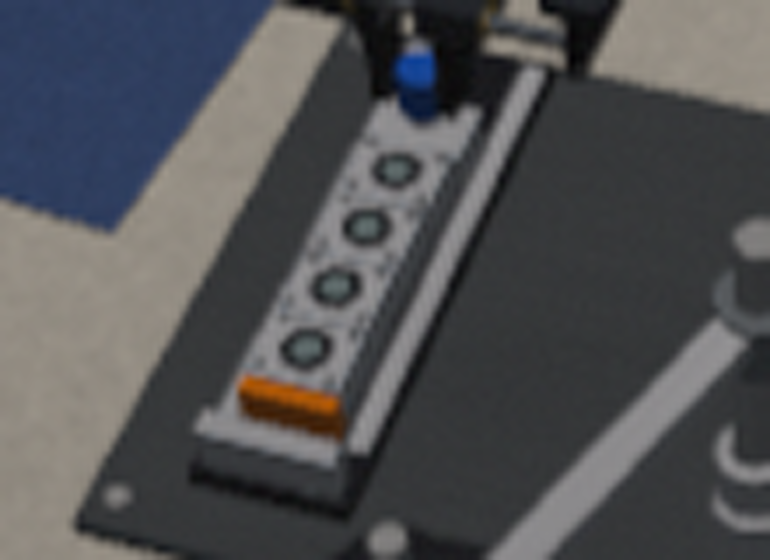

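View pics/w18.png

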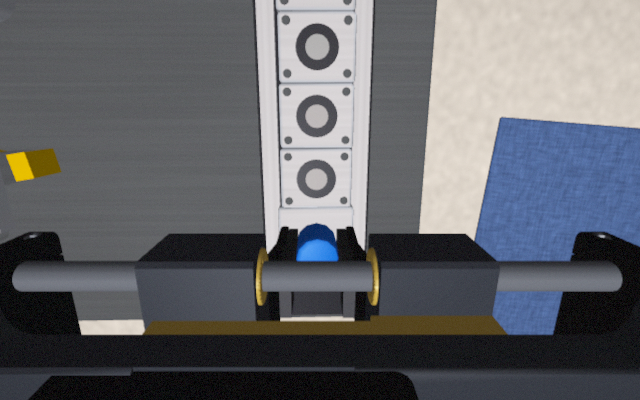

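```bash
python3 -m pendant '[{"travel":[0,0.002,0],"twist":0},{"travel":[0,0.004,0],"twist":0},{"travel":[0,0.006,0],"twist":0},{"travel":[0,0.006,0],"twist":0},{"travel":[0,0.006,0],"twist":0}]'; python3 tgt.py
```

```text
time: 48.68
position: [0.5178, -0.1045, 0.0632]
tool_rot: [1.204, 1.182, -1.207]
ft_force: [-12.3, 4.3, 15.2]
grip_width: 0.237
pos [ 0.5178 -0.1045  0.0632] yaw -90.08 down [ 0.017 -0.019 -1.   ] t 48.67 F [-12.3   4.3  15.2] grip 0.237 j7 -1.14
```

```bash
python3 -m pendant '[{"travel":[0,0.003,0],"twist":0},{"travel":[0,0.005,0],"twist":0},{"travel":[0,0.0065,0],"twist":0},{"travel":[0,0.0065,0],"twist":0},{"travel":[0,0.0065,0],"twist":0}]'; python3 tgt.py
```

```text
time: 49.3
position: [0.5191, -0.1045, 0.0631]
tool_rot: [1.201, 1.193, -1.214]
ft_force: [-15.8, 4.7, 19.4]
grip_width: 0.238
pos [ 0.5191 -0.1045  0.0631] yaw -90.1 down [ 0.005 -0.016 -1.   ] t 49.3 F [-15.8   4.7  19.4] grip 0.238 j7 -1.13
```

```bash
python3 -m pendant '[{"travel":[0,0,0],"twist":0},{"travel":[0,0,0],"twist":0}]'; python3 tgt.py; cat > org.py <<'E'
from h import *
import sys
c=cam("scene")
def org(im):
    hsv=cv2.cvtColor(im,cv2.COLOR_RGB2HSV).astype(int);h,S,v=[hsv[...,i] for i in range(3)]
    m=(h>4)&(h<16)&(S>140)&(v>60); m[:,:200]=0;m[:,320:]=0;m[:180]=0;m[260:]=0
    wt=np.where(m,np.clip(im[...,0].astype(float)-im[...,2],0,None),0)
    ys,xs=np.mgrid[:400,:640]; u=np.array([(xs*wt).sum(),(ys*wt).sum()])/wt.sum(); return u,m.sum()
E
python3 - <<'E'
from org import *
s,im=grab("scene","s19"); 
for fn in ("s6","s13","s18","s19"):
    u,n=org(cv2.imread(f"pics/{fn}.png")[:,:,::-1].copy()); print(fn,u,n,ray(c,u,.045).round(4))
crop(im,220,170,330,250,7,"s19c")
E
```

```text
time: 49.55
position: [0.519, -0.1045, 0.0633]
tool_rot: [1.201, 1.193, -1.214]
ft_force: [-3.1, 3.1, 5.5]
grip_width: 0.239
pos [ 0.519  -0.1045  0.0633] yaw -90.09 down [ 0.005 -0.016 -1.   ] t 49.55 F [-3.1  3.1  5.5] grip 0.239 j7 -1.13
s6 [261.21677977 226.74879704] 88 [ 0.6735 -0.1029  0.045 ]
s13 [261.17039674 226.87080366] 85 [ 0.674  -0.1028  0.045 ]
s18 [261.11566675 226.93266964] 82 [ 0.6742 -0.1029  0.045 ]
s19 [260.60182999 227.48538961] 67 [ 0.6765 -0.1035  0.045 ]
```

View pics/s19c.png

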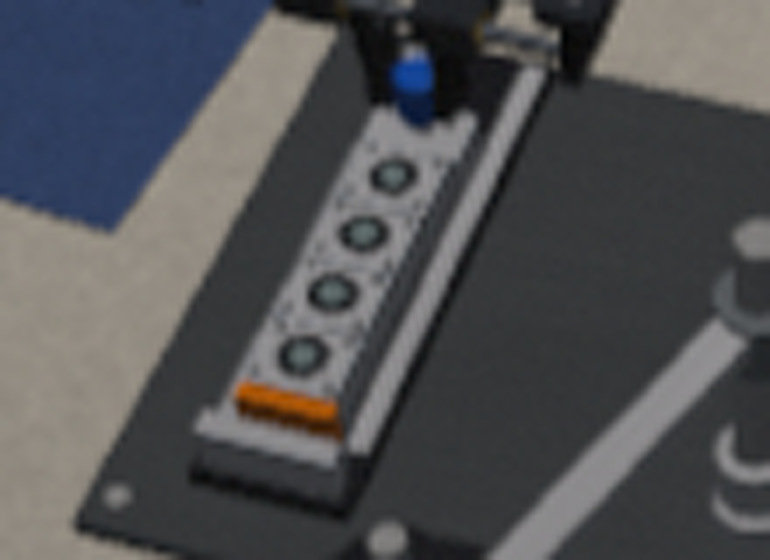

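```bash
python3 -m pendant '[{"travel":[0,0.003,0],"twist":0},{"travel":[-0.001,0.005,0],"twist":0},{"travel":[-0.001,0.006,0],"twist":0},{"travel":[-0.001,0.006,0],"twist":0}]'; python3 tgt.py;  python3 -m pendant '[{"travel":[0,0,0],"twist":0},{"travel":[0,0,0],"twist":0}]'; python3 tgt.py; python3 - <<'E'
from org import *
s,im=grab("scene","s20"); 
u,n=org(im); print(u,n,ray(c,u,.045).round(4))
E
```

```text
time: 50.1
position: [0.5195, -0.1045, 0.0632]
tool_rot: [1.197, 1.204, -1.223]
ft_force: [-14.6, 3.8, 12.5]
grip_width: 0.242
pos [ 0.5195 -0.1045  0.0632] yaw -90.11 down [-0.007 -0.014 -1.   ] t 50.1 F [-14.6   3.8  12.5] grip 0.242 j7 -1.13
time: 50.35
position: [0.5194, -0.1044, 0.0633]
tool_rot: [1.197, 1.204, -1.223]
ft_force: [-2.6, 3.0, 5.6]
grip_width: 0.235
pos [ 0.5194 -0.1044  0.0633] yaw -90.1 down [-0.008 -0.014 -1.   ] t 50.35 F [-2.6  3.   5.6] grip 0.235 j7 -1.13
[260.54695966 227.57450331] 64 [ 0.6768 -0.1036  0.045 ]
```

```bash
python3 -m pendant '[{"travel":[0,0,0],"twist":0},{"travel":[0,0,0],"twist":0},{"travel":[0,0,0],"twist":0},{"travel":[-0.02,0,0],"twist":0},{"travel":[-0.06,0,0],"twist":0},{"travel":[-0.1,0,0],"twist":0},{"travel":[-0.14,0,0],"twist":0},{"travel":[-0.14,0,0],"twist":0},{"travel":[-0.14,0,0],"twist":0}]' 1; python3 - <<'E'
from org import *
s,im=grab("scene","s21"); 
u,n=org(im); print(u,n,ray(c,u,.045).round(4))
grab("wrist","w21")
E
python3 hs.py w21 0.05 200 0 420 230; python3 tgt.py 0.52 0.0813 0.19 90
```

```text
time: 51.52
position: [0.5203, -0.1025, 0.2034]
tool_rot: [1.197, 1.204, -1.222]
ft_force: [0.2, 0.3, -0.8]
grip_width: 0.994
[260.55689078 227.57347125] 64 [ 0.6768 -0.1035  0.045 ]
(array([311., 109.]), array([ 569.3, -104.2]), 205.8, 61.5, 0.2)
(array([402., 115.]), array([ 572.6, -189.5]), 213.2, 37.9, 0.1)
pos [ 0.5197 -0.1025  0.2023] yaw -90.11 down [-0.01  -0.014 -1.   ] t 51.67 F [ 0.1 -0.8  0. ] grip 1.003 j7 -1.31
travel [ 0.0097  0.     -0.184 ] dist 0.184
twist 3.1397
```

View pics/w21.png

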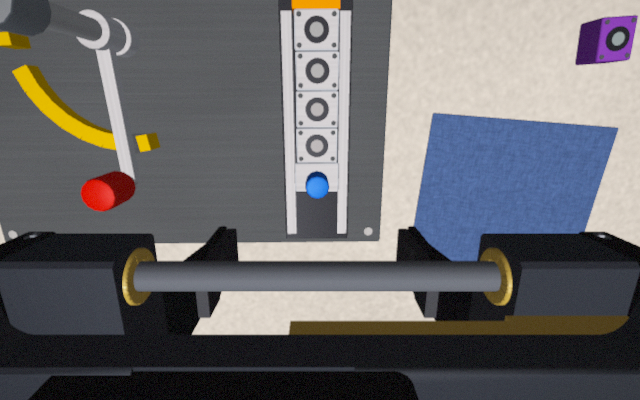

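```bash
python3 - <<'E'
from h import *
s=ctrl.get_state();c=cam("wrist",s)
print("pad edge",ray(c,(317,8.3),.048),"jaw knob",ray(c,(317,186),.070))
E
python3 -m pendant '[{"travel":[-0.01,0,-0.02],"twist":-0.17},{"travel":[-0.02,0,-0.04],"twist":-0.34},{"travel":[-0.03,0,-0.06],"twist":-0.51},{"travel":[-0.03,0,-0.08],"twist":-0.68},{"travel":[-0.03,0,-0.1],"twist":-0.85},{"travel":[-0.03,0,-0.12],"twist":-1.02},{"travel":[-0.03,0,-0.14],"twist":-1.19},{"travel":[-0.03,0,-0.16],"twist":-1.36},{"travel":[-0.03,0,-0.18],"twist":-1.53},{"travel":[-0.03,0,-0.184],"twist":-1.7}]'; python3 tgt.py 0.52 0.0813 0.2 90
```

```text
pad edge [ 0.6731162 -0.1057796  0.048    ] jaw knob [ 0.51828708 -0.10506859  0.07      ]
time: 52.92
position: [0.5196, 0.0835, 0.2285]
tool_rot: [-0.118, 1.581, 0.095]
ft_force: [-0.2, -0.6, -0.6]
grip_width: 0.998
pos [0.5196 0.0835 0.2285] yaw 7.74 down [-0.012 -0.016 -1.   ] t 52.92 F [-0.2 -0.6 -0.6] grip 0.998 j7 -0.02
travel [ 0.0285 -0.0018  0.0005] dist 0.029
twist -1.4358
```

```bash
python3 -m pendant '[{"travel":[0.005,0,0],"twist":-0.17},{"travel":[0.01,0,0],"twist":-0.34},{"travel":[0.015,0,0],"twist":-0.51},{"travel":[0.02,0,0],"twist":-0.68},{"travel":[0.028,0,0],"twist":-0.85},{"travel":[0.028,0,0],"twist":-1.02},{"travel":[0.028,0,0],"twist":-1.19},{"travel":[0.028,0,0],"twist":-1.36},{"travel":[0.028,0,0],"twist":-1.436},{"travel":[0.028,0,0],"twist":-1.436}]'; python3 -m pendant '[{"travel":[0,0,0],"twist":0},{"travel":[0,0,0],"twist":0}]'; python3 tgt.py 0.52 0.0813 0.0625 90
python3 - <<'E'
from h import *
s,im=grab("wrist","w22"); c=cam("wrist",s)
hsv=cv2.cvtColor(im,cv2.COLOR_RGB2HSV).astype(int);h,S,v=[hsv[...,i] for i in range(3)]
b=blobs(((h<8)|(h>172))&(S>150)&(v>60),50);print(b)
for z in (.082,.094): print(ray(c,b[0][0],z))
E
```

```text
time: 54.18
position: [0.5188, 0.0827, 0.1996]
tool_rot: [-1.214, 1.232, 1.21]
ft_force: [-0.2, -0.6, 0.6]
grip_width: 1.0
time: 54.42
position: [0.5187, 0.0826, 0.1992]
tool_rot: [-1.214, 1.233, 1.21]
ft_force: [-0.1, 0.4, -0.3]
grip_width: 1.002
pos [0.5187 0.0826 0.1992] yaw 89.9 down [-0.014 -0.017 -1.   ] t 54.42 F [-0.1  0.4 -0.3] grip 1.002 j7 1.42
travel [ 0.1367 -0.0033  0.0011] dist 0.137
twist -0.0018
[((np.float64(318.1), np.float64(193.2)), [301, 174, 35, 39, 1035]), ((np.float64(631.1), np.float64(238.2)), [621, 234, 19, 9, 111])]
[0.52022834 0.08114459 0.082     ]
[0.51710613 0.0813095  0.094     ]
```

View pics/w22.png

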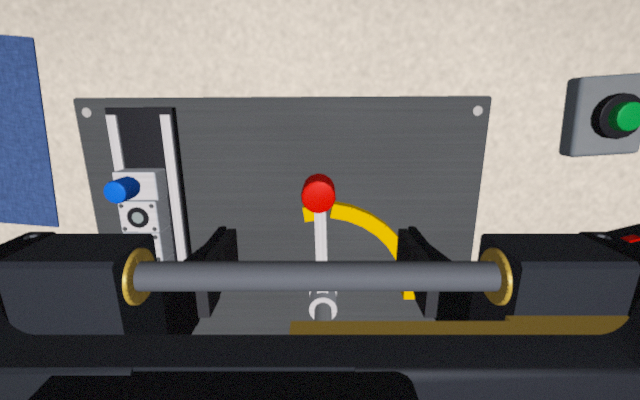

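```bash
python3 -m pendant '[{"travel":[0.04,-0.002,0],"twist":0},{"travel":[0.08,-0.003,0],"twist":0},{"travel":[0.11,-0.003,0],"twist":0},{"travel":[0.13,-0.003,0],"twist":0},{"travel":[0.137,-0.003,0],"twist":0},{"travel":[0.137,-0.003,0],"twist":0}]' 1 30; python3 -m pendant '[{"travel":[0,0,0],"twist":0},{"travel":[0,0,0],"twist":0},{"travel":[0,0,0],"twist":0},{"travel":[0,0,0],"twist":0},{"travel":[0,0,0],"twist":0},{"travel":[0,0,0],"twist":0},{"travel":[0,0,0],"twist":0},{"travel":[0,0,0],"twist":0}]' -1 30;python3 tgt.py; python3 -m pendant '[{"travel":[-0.006,0,0],"twist":0},{"travel":[-0.012,0,0],"twist":0},{"travel":[-0.018,0,0],"twist":0},{"travel":[-0.021,0,0],"twist":0},{"travel":[-0.021,0,0],"twist":0}]'
cat > arc.py <<'E'
from h import *
import sys
s=ctrl.get_state();P=s["position"]; p=np.array([.655,.084]); r=.1352
M=R.from_rotvec(s["tool_rot"]).as_matrix()
d=P[:2]-p; a0=np.degrees(np.arctan2(d[1],d[0]))%360; print(P.round(4),"r",np.hypot(*d).round(4),"ang",a0.round(1),"yaw",np.degrees(np.arctan2(M[1,2],M[0,2])).round(1),s["ft_force"].round(1),s["grip_width"])
for k in [float(v) for v in sys.argv[1:]]:
    a=np.radians(k); q=np.array([*(p+r*np.array([np.cos(a),np.sin(a)])-P[:2]),0]); t=M.T@q; print(k,t.round(4),"tw",np.radians(a0-k).round(3))
E
python3 arc.py 177 172 165 158 151 144 137 130
```

```text
time: 55.22
position: [0.5199, 0.0802, 0.0625]
tool_rot: [-1.214, 1.233, 1.21]
ft_force: [0.3, -0.9, -0.0]
grip_width: 1.0
time: 56.22
position: [0.5198, 0.0814, 0.0624]
tool_rot: [-1.213, 1.232, 1.211]
ft_force: [1.1, 3.8, -1.0]
grip_width: 0.339
pos [0.5198 0.0814 0.0624] yaw 89.92 down [-0.014 -0.016 -1.   ] t 56.23 F [ 1.1  3.8 -1. ] grip 0.339 j7 1.55
time: 56.85
position: [0.5199, 0.0813, 0.0835]
tool_rot: [-1.213, 1.233, 1.211]
ft_force: [1.4, 0.8, -7.7]
grip_width: 0.339
[0.5199 0.0813 0.0835] r 0.1351 ang 181.1 yaw 89.9 [ 1.4  0.8 -7.7] 0.3391709165302764
177.0 [-0.0002 -0.0001  0.0097] tw 0.072
172.0 [-0.0004 -0.0012  0.0215] tw 0.159
165.0 [-0.0007 -0.0044  0.0376] tw 0.281
158.0 [-0.001  -0.0097  0.0533] tw 0.404
151.0 [-0.0013 -0.0167  0.0682] tw 0.526
144.0 [-0.0017 -0.0256  0.0821] tw 0.648
137.0 [-0.0021 -0.0361  0.0949] tw 0.77
130.0 [-0.0024 -0.048   0.1063] tw 0.892
```

```bash
python3 -m pendant '[{"travel":[0,0,0.005],"twist":0.036},{"travel":[0,0,0.01],"twist":0.072},{"travel":[0,-0.001,0.021],"twist":0.159},{"travel":[-0.001,-0.004,0.038],"twist":0.281},{"travel":[-0.001,-0.01,0.053],"twist":0.404},{"travel":[-0.001,-0.017,0.068],"twist":0.526},{"travel":[-0.002,-0.026,0.082],"twist":0.648},{"travel":[-0.002,-0.036,0.095],"twist":0.77},{"travel":[-0.002,-0.036,0.095],"twist":0.77}]'; python3 arc.py 132 126 119 112 106 103 101 100.5 100
```

```text
time: 57.98
position: [0.5557, 0.1769, 0.0827]
tool_rot: [-0.636, 1.5, 0.62]
ft_force: [-1.0, 0.7, -7.7]
grip_width: 0.338
[0.5557 0.1769 0.0827] r 0.136 ang 136.9 yaw 45.9 [-1.   0.7 -7.7] 0.33815737205673296
132.0 [-0.0003 -0.0011  0.0116] tw 0.086
126.0 [-0.0006 -0.0028  0.0257] tw 0.191
119.0 [-0.001  -0.0066  0.0417] tw 0.313
112.0 [-0.0013 -0.0124  0.0572] tw 0.435
106.0 [-0.0016 -0.0188  0.0698] tw 0.54
103.0 [-0.0018 -0.0225  0.0759] tw 0.592
101.0 [-0.0018 -0.0251  0.0798] tw 0.627
100.5 [-0.0019 -0.0258  0.0807] tw 0.636
100.0 [-0.0019 -0.0265  0.0817] tw 0.645
```

```bash
python3 -m pendant '[{"travel":[0,0,0.006],"twist":0.043},{"travel":[-0.001,-0.001,0.0116],"twist":0.086},{"travel":[-0.001,-0.003,0.0257],"twist":0.191},{"travel":[-0.001,-0.0066,0.0417],"twist":0.313},{"travel":[-0.0015,-0.0124,0.0572],"twist":0.435},{"travel":[-0.002,-0.0188,0.0698],"twist":0.54},{"travel":[-0.002,-0.0225,0.0759],"twist":0.592},{"travel":[-0.002,-0.0257,0.0806],"twist":0.635},{"travel":[-0.002,-0.0257,0.0806],"twist":0.635},{"travel":[-0.002,-0.0257,0.0806],"twist":0.635}]'; python3 arc.py 101 100.5 100
```

```text
time: 59.22
position: [0.6298, 0.2174, 0.0828]
tool_rot: [-0.144, 1.584, 0.12]
ft_force: [-1.5, 3.4, -6.9]
grip_width: 0.338
[0.6298 0.2174 0.0828] r 0.1358 ang 100.7 yaw 9.6 [-1.5  3.4 -6.9] 0.33780150592702496
101.0 [ 0.     -0.0006 -0.0007] tw -0.005
100.5 [-0.     -0.0006  0.0005] tw 0.003
100.0 [-0.     -0.0006  0.0016] tw 0.012
```

Lower into the notch.

```bash
python3 -m pendant '[{"travel":[0.006,0,0],"twist":0},{"travel":[0.012,0,0],"twist":0},{"travel":[0.018,0,0],"twist":0},{"travel":[0.021,0,0],"twist":0},{"travel":[0.021,0,0],"twist":0}]'; python3 arc.py
```

```text
time: 59.85
position: [0.6299, 0.2175, 0.0626]
tool_rot: [-0.143, 1.583, 0.121]
ft_force: [-1.6, 4.4, -0.9]
grip_width: 0.336
[0.6299 0.2175 0.0626] r 0.1358 ang 100.7 yaw 9.6 [-1.6  4.4 -0.9] 0.3363008660582135
```

```bash
python3 -m pendant '[{"travel":[0,0,0],"twist":0},{"travel":[0,0,0],"twist":0},{"travel":[0,0,0],"twist":0},{"travel":[-0.02,0,0],"twist":0},{"travel":[-0.06,0,0],"twist":0},{"travel":[-0.1,0,0],"twist":0},{"travel":[-0.14,0,0],"twist":0},{"travel":[-0.14,0,0],"twist":0},{"travel":[-0.14,0,0],"twist":0}]' 1; python3 - <<'E'
from org import *
s,im=grab("scene","s23"); crop(im,220,150,410,290,4,"s23c")
def red(im):
    hsv=cv2.cvtColor(im,cv2.COLOR_RGB2HSV).astype(int);h,S,v=[hsv[...,i] for i in range(3)]
    return max(blobs(((h<8)|(h>172))&(S>150)&(v>60),20),key=lambda b:b[1][4])
print(red(im)); 
u,n=org(im);print(u,n)
s,im=grab("wrist","w23");b=red(im);print(b,ray(cam("wrist",s),b[0],.082))
E
python3 tgt.py 0.455 0.375 0.19 9.6; python3 tgt.py 0.455 0.375 0.06
```

```text
time: 60.98
position: [0.632, 0.2195, 0.203]
tool_rot: [-0.143, 1.583, 0.121]
ft_force: [0.2, 0.0, -0.9]
grip_width: 0.996
((np.float64(378.2), np.float64(230.5)), [373, 226, 11, 10, 86])
[260.54539988 227.57321106] 64
((np.float64(317.1), np.float64(188.8)), [300, 170, 34, 39, 1028]) [0.62984534 0.21730804 0.082     ]
pos [0.6314 0.2196 0.2016] yaw 9.6 down [-0.017 -0.016 -1.   ] t 61.08 F [-0.4 -0.9  0.5] grip 0.998 j7 0.11
travel [ 0.0121  0.1828 -0.1477] dist 0.235
twist -0.0001
pos [0.6314 0.2196 0.2016] yaw 9.6 down [-0.017 -0.016 -1.   ] t 61.08 F [-0.4 -0.9  0.5] grip 0.998 j7 0.11
travel [ 0.1421  0.1845 -0.1452] dist 0.274
```

View pics/s23c.png

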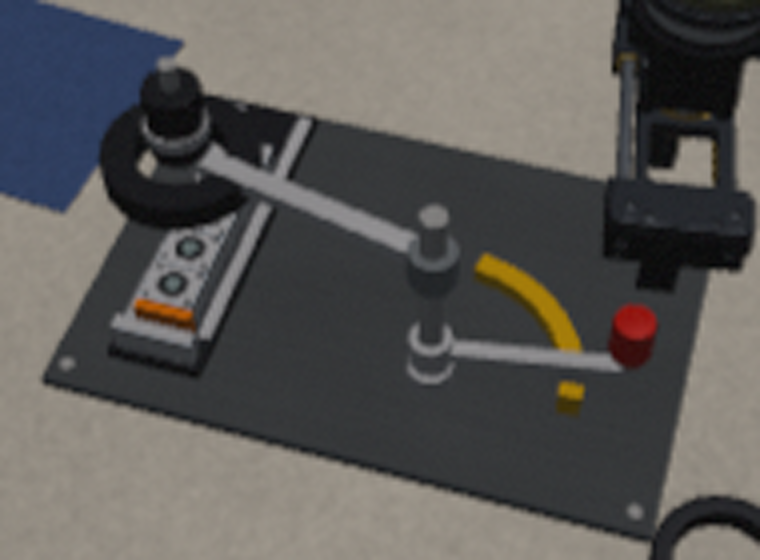

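View pics/w23.png

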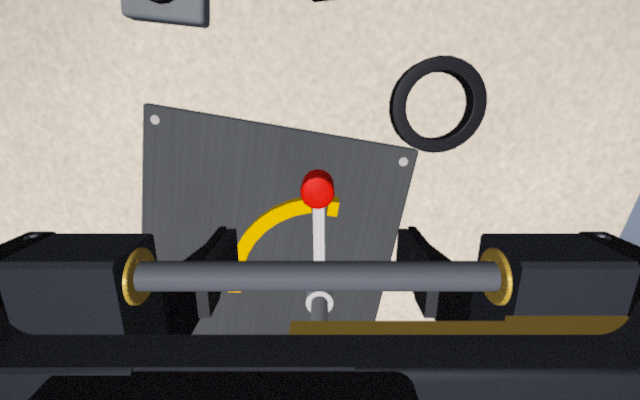

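```bash
python3 -m pendant '[{"travel":[-0.005,0.02,-0.015],"twist":-0.17},{"travel":[-0.005,0.04,-0.03],"twist":-0.34},{"travel":[-0.005,0.065,-0.05],"twist":-0.51},{"travel":[0,0.09,-0.07],"twist":-0.68},{"travel":[0,0.115,-0.09],"twist":-0.85},{"travel":[0,0.14,-0.11],"twist":-1.02},{"travel":[0.0,0.165,-0.13],"twist":-1.19},{"travel":[0.0,0.183,-0.148],"twist":-1.36},{"travel":[0.0,0.183,-0.148],"twist":-1.4},{"travel":[0.0,0.183,-0.148],"twist":-1.4}]' 1; python3 -m pendant '[{"travel":[0,-0.06,0],"twist":0},{"travel":[0,-0.06,0],"twist":0},{"travel":[0,-0.06,0],"twist":0},{"travel":[0,-0.06,0],"twist":0}]'; python3 - <<'E'
from h import *
s,im=grab("wrist","w24"); c=cam("wrist",s)
hsv=cv2.cvtColor(im,cv2.COLOR_RGB2HSV).astype(int);h,S,v=[hsv[...,i] for i in range(3)]
for b in blobs((h>45)&(h<85)&(S>120)&(v>60),50): print(b,ray(c,b[0],.043))
E
python3 tgt.py 0.455 0.375 0.06 90
```

```text
time: 62.32
position: [0.4543, 0.3751, 0.2013]
tool_rot: [-1.211, 1.237, 1.212]
ft_force: [0.6, 0.0, 0.4]
grip_width: 0.999
time: 62.82
position: [0.5134, 0.3753, 0.2004]
tool_rot: [-1.211, 1.237, 1.213]
ft_force: [0.1, -0.4, 0.4]
grip_width: 0.998
((np.float64(320.9), np.float64(122.8)), [307, 109, 29, 29, 636]) [0.45399258 0.3762162  0.043     ]
pos [0.5134 0.3754 0.2006] yaw 89.88 down [-0.018 -0.016 -1.   ] t 62.88 F [-0.4 -0.4  0.1] grip 0.997 j7 1.09
travel [0.1417 0.0558 0.0018] dist 0.152
twist -0.0022
```

View pics/w24.png

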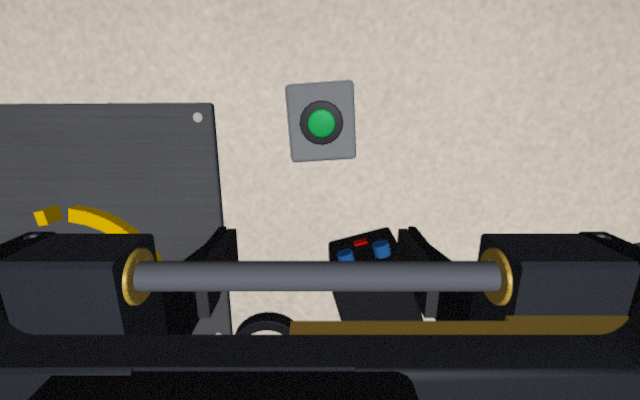

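```bash
python3 -m pendant '[{"travel":[0.02,0.03,0.001],"twist":0},{"travel":[0.05,0.055,0.001],"twist":0},{"travel":[0.09,0.057,0.001],"twist":0},{"travel":[0.12,0.057,0.001],"twist":0},{"travel":[0.135,0.057,0.001],"twist":0},{"travel":[0.135,0.057,0.001],"twist":0},{"travel":[0.135,0.057,0.001],"twist":0},{"travel":[0.135,0.057,0.001],"twist":0}]' -1 10; python3 tgt.py 0.4545 0.376 0.038 90
```

```text
time: 63.88
position: [0.4547, 0.375, 0.068]
tool_rot: [-1.21, 1.234, 1.213]
ft_force: [-0.7, 1.2, -0.2]
grip_width: 0.172
pos [0.4547 0.375  0.068 ] yaw 89.87 down [-0.017 -0.015 -1.   ] t 63.88 F [-0.7  1.2 -0.2] grip 0.172 j7 1.06
travel [ 0.03   -0.0003  0.0015] dist 0.03
twist -0.0023
```

```bash
python3 -m pendant '[{"travel":[0.005,0,0.001],"twist":0},{"travel":[0.01,0,0.001],"twist":0},{"travel":[0.015,0,0.001],"twist":0},{"travel":[0.02,0,0.001],"twist":0},{"travel":[0.022,0,0.001],"twist":0}]' -1 10; python3 tgt.py;python3 -m pendant '[{"travel":[0.003,0,0],"twist":0},{"travel":[0.006,0,0],"twist":0},{"travel":[0.009,0,0],"twist":0},{"travel":[0.011,0,0],"twist":0},{"travel":[0.011,0,0],"twist":0}]'; python3 tgt.py
```

```text
time: 64.5
position: [0.4541, 0.3754, 0.0454]
tool_rot: [-1.21, 1.235, 1.213]
ft_force: [0.0, -0.5, -1.1]
grip_width: 0.009
pos [0.4541 0.3754 0.0454] yaw 89.87 down [-0.018 -0.015 -1.   ] t 64.5 F [ 0.  -0.5 -1.1] grip 0.009 j7 1.08
time: 65.12
position: [0.4544, 0.3756, 0.0381]
tool_rot: [-1.208, 1.234, 1.215]
ft_force: [-7.0, -4.3, 25.6]
grip_width: 0.0
pos [0.4544 0.3756 0.0381] yaw 89.86 down [-0.019 -0.013 -1.   ] t 65.12 F [-7.  -4.3 25.6] grip 0.0 j7 1.09
```

```bash
python3 -m pendant '[{"travel":[0.001,0,0],"twist":0},{"travel":[0.001,0,0],"twist":0},{"travel":[-0.01,0,0],"twist":0},{"travel":[-0.03,0,0],"twist":0},{"travel":[-0.06,0,0],"twist":0},{"travel":[-0.1,0,0],"twist":0},{"travel":[-0.14,0,0],"twist":0},{"travel":[-0.15,0,0],"twist":0},{"travel":[-0.15,0,0],"twist":0},{"travel":[-0.15,0,0],"twist":0}]'; python3 - <<'E'
from org import *
s,im=grab("scene","s25"); u,n=org(im);print(u,n); crop(im,160,130,480,310,2.5,"s25c")
hsv=cv2.cvtColor(im,cv2.COLOR_RGB2HSV).astype(int);h,S,v=[hsv[...,i] for i in range(3)]
print(blobs(((h<8)|(h>172))&(S>150)&(v>60),20))
for f,k in ((cv2.imread("pics/scene0.png")[:,:,::-1].copy(),0),(im,1)):
    hsv=cv2.cvtColor(f,cv2.COLOR_RGB2HSV).astype(int);h,S,v=[hsv[...,i] for i in range(3)]; print(blobs((h>45)&(h<85)&(S>120)&(v>60),15))
grab("top","t25")
E
python3 tgt.py
```

```text
time: 66.38
position: [0.4564, 0.3771, 0.1867]
tool_rot: [-1.209, 1.236, 1.215]
ft_force: [-0.2, -0.3, -0.2]
grip_width: 0.005
[260.5489213  227.57140687] 64
[((np.float64(378.2), np.float64(230.4)), [373, 226, 11, 10, 83])]
[((np.float64(440.1), np.float64(207.8)), [436, 205, 9, 7, 49])]
[((np.float64(440.1), np.float64(207.9)), [436, 205, 9, 7, 51])]
pos [0.4565 0.377  0.1866] yaw 89.85 down [-0.02  -0.015 -1.   ] t 66.47 F [-0.1 -0.3 -0.6] grip 0.009 j7 1.0
```

View pics/s25c.png

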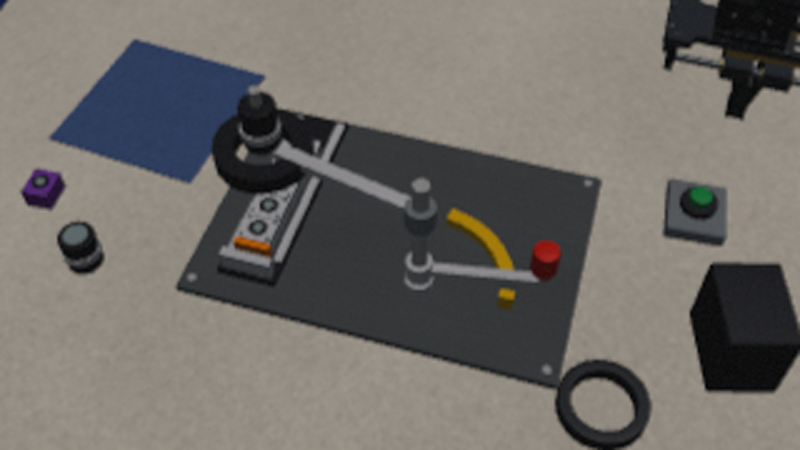

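View pics/t25.png

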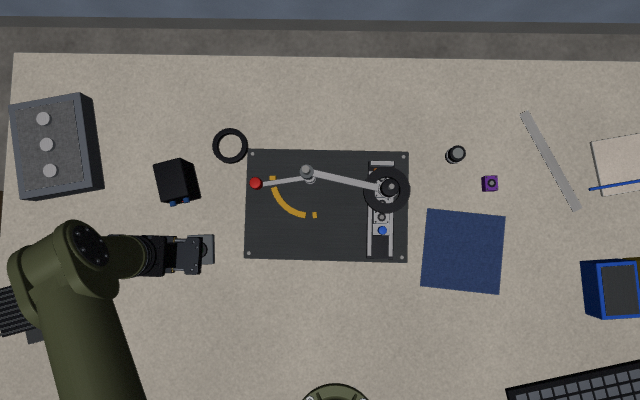

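```bash
python3 -c "
from bench import ctrl
print(ctrl.close_job())"
```

```text
the job is handed in; nothing more can be done
None
```

I handed the job in at about 66 s of the 210 s allowed. All steps were done in order, and none of my last checks failed; `close_job` gives no verdict.

**What I did**
- I swung the light aside and let its lever drop into the second notch.
- I stood all four housings from the mat in the channel and slid the jaw up about 48 mm.
- I brought the light back with its lever down in the first notch.
- I pressed the green button until it bottomed out (25 N) and let go.

**Last checks**
- **Stop pad:** it gave by an estimated 3 to 4 mm. The camera put it nearer 3 mm and the jaw travel nearer 3.7 mm. It read the same after the jaw was released, after the swing back and after the capture press.
- **Lever:** the red knob was within half a pixel of its place at the start, so I take it as fully down.
- **Row:** all four housings stood square before the light came back. At the end the ring hid part of the row, so I saw only some of them, and those had not moved.
- **Button and bystanders:** the button is up again. The tape roll, spare lens, light controller and purple look-alike looked unmoved. The gripper is clear of everything.

**What went off plan**
- On the first swing the fingers slid partly off the lever knob (about 33 N sideways) and tilted the tool. I re-checked the lever, then straightened the tool by pulling the jaw against its near end.
- One housing was knocked aside before I reached it. I measured it again and picked it up normally.

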